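# Load and lock the turning-tool carrier

## Robot

A 7-joint arm with a two-finger parallel gripper is mounted at the origin on the work surface. World frame = base frame: x ahead of the robot, y to its left, z up, the work surface at z = 0. Lengths are in m, angles in rad, forces in N, time in s.
With the tool pointing down it reaches from about 0.4 to 0.925 m from the base axis. Payload 4.1 kg.
Tool frame: the origin (TCP) lies on the centre line of the jaws, within the pads' length; the fingertips stand 17 mm ahead of it and the grasp point (between the pads) lies 2 mm behind it; z points along the fingers, y is the direction in which the jaws open and shut (so a half turn about z gives the same grasp; the last joint's range is limited). The gripper opens to 85 mm and grips with 20 to 120 N. Pads are 22 mm wide; open, the fingers measure 114 mm over their backs; the gripper's body (76 mm by 85 mm) begins 54 mm behind the grasp point. The pads swing forward as they close: fully open they stand 13 mm farther back than shut.
Start: joints at [1.126, 0.398, 0.045, 1.537, -0.019, 1.207, -0.051], TCP at [0.22, -0.612, 0.248] pointing down, gripper open.
Joint ranges: [-2.82, 2.82], [-0.49, 2.23], [-1.37, 1.46], [0, 2.46], [-1.36, 4.5], [0.23, 2], [-2.94, 2.94]. Speed limits (rad/s): [2.57, 2.57, 3.14, 3.14, 3.14, 3.14, 3.14].

## Interface

Orientations are given as a unit quaternion [w, x, y, z].
In Python, from rig import sensors, imaging, env gives the robot as it stands.
- The arm moves only by the tool arm_command, never from a script. Its argument "motion" is a list of rows, each a list of 3 entries, a list of its own where there are three numbers: the finger opening in mm, from 0 to 85.4, then the shift along the tool's x, y, z as a fraction of full scale, then the turn about the tool's z as a fraction of full scale. In form: [[jaw, [x, y, z], twist], ...]. A call has 1 to 12 rows; each row shifts and turns the commanded pose from where the row before left it, along the tool's axes as they then stand; what a row does not reach is not made up. Full scale, the value 1, is 0.025 m for a shift and 0.1 rad for a turn. A row lasts 1/12 s, in which the tool goes at most 41.7 mm and 7.16 degrees, less where a joint would pass 70% of its speed; a pose out of reach is approached as far as the arm can. A call with a number of a shift or a turn outside -1 to 1 is refused whole. A call with a gripper value outside its range is refused whole. The fingers move at their own pace and stop on an object; "squeeze" is the grip in N (left out, the last holds). Time passes only in rows, so rows that do not move let the fingers close. It gives the time, the measured TCP pose, the force and the opening at its end, in the units of the state.
- sensors.observe(): the state, without advancing time (a new reading comes with each control period).
- imaging.read_camera(name): name is "side" or "top" or "wrist"; returns (picture, depth): 384x512x3 uint8, red, green, blue; 384x512 float32, m along the optical axis (not along the pixel's ray), 0 where there is no reading.
- imaging.camera_params(name): a dict with "fx", "fy", "cx", "cy" (pixels), "rvec" (rotation vector, rad) and "tvec" (3), from world to camera coordinates, as OpenCV has them; the wrist camera has in their place "hand_eye" (4x4, takes a point from camera to tool coordinates, whose origin is the TCP and whose axes are the flange's). Camera axes: x right, y down, z forward; pixel columns grow to the right and rows downward; lengths in m; the calibration is good to about 2 mm. A picture is of the moment at which its call begins: read the wrist's pose just before it. camera_params takes no time and is no camera call.
- env.sign_off(): hands the job in, once; it reports no verdict.
Trained networks look in the newest picture that a camera, given by its name, has taken for a name from the list of things; names that differ only in an ending like _2 or _b are one class to them, and where a whole thing is asked for, a point or a joint stands for the part that bears it (a point fixed in the world has none). Each returns a list of dicts, best first, with "p" (0 to 1); they miss things now and then, are a little off and sometimes report something else, mostly with a low value. They report only what shows in the picture. A call takes as long as a camera call. They do not tell look-alikes from the thing itself.
- imaging.recognise(camera, name): "point" ([x, y, z] in m, in world coordinates, good to about 4 mm: the middle of the surface that is visible of it).
- imaging.outline_of(camera, name): "pixels" (384x512 bool, what is visible of it).
- imaging.mark_of(camera, name): "point" ([x, y, z] in m, in world coordinates, good to about 4 mm: a listed point, or the origin of a listed thing).
The state is a dict: "time_s": time; "joint_positions": joint angles; "qvel": joint speeds; "tau": joint torques, N m; "tool_pos": TCP position; "eef_rot": TCP orientation; "contact_force": force on the tool from outside, world axes, zero at the start; "moment": the same for the moment, N m; "grip_width": finger opening in m.
Only numpy, scipy, OpenCV 4.12 (cv2) and the standard library are available. Lean on these libraries where they do the work, as an engineer would, in place of code of your own. Each camera call takes 0.05 s, during which the arm holds its last target.

## Task

Load the tool carrier: first lay every turning tool on the bench flat in a lane of its own, cutting end towards the lane's far end (away from the robot); then lay the retaining bar over them, seated in the pockets of both saddles. Then lock it: turn the catch handle clockwise (seen from above) to its stop, which frees the clamp, and after that turn the clamp handle clockwise to its stop, so that its tongue lies over the end of the bar; leave the other things on the bench where they are.

Things in the scene. Friction and masses are not known exactly. Their poses are not given: they have to be found in the camera images.
- carrier: Fixed tool carrier: grey base plate, four parallel lanes. Origin at bench level below the lanes' middle; x along the lanes (away from the robot), y across, z up. Lanes at y = -81, -27, 27, 81 mm, each 34 wide, 130 long (x -65 to 65), floor z 8 mm; ridges between them 20 wide, top z 15; end strips top z 18. Two saddles carry the bar; catch and clamp stand on its -y end.
- seat_left (a point): Middle of the left saddle's seat, carrier (0, 139, 38) mm; the saddle is a dark block 62 mm in x, 36 in y. Lugs 10 mm high round both saddles leave a pocket for the bar 40 mm wide in x and 306 mm long in y (to y = +-153 mm).
- seat_right (a point): Middle of the right saddle's seat, carrier (0, -139, 38) mm, like the left one.
- catch_grip (a point): Middle of the catch's black handle, on its upright axis, 75 mm above the bench, carrier x -73, y -255 mm. Handle: bar 50 mm long (point x), 14 thick (point y), 60 to 90 mm above the bench; the point turns with it. Nearest the robot and farthest out in -y; below it a steel sector plate (64 mm radius, 24 to 34 mm high up) bars the clamp's tail.
- catch (a joint): Angle of the catch (rad): 0 to 0.1 at the start (sector bars the clamp), grows clockwise seen from above, stop at 1.45 (fully set). Friction about 0.12 N m, no spring, stays where left. The clamp comes free from about 1.2 on.
- clamp_grip (a point): Middle of the clamp's black handle, on its upright axis, 75 mm above the bench, carrier x 0, y -205 mm, next to the right saddle; handle as the catch's, the point turns with it. Its steel tongue, 75 x 18 mm, 52 to 60 mm above the bench, points to carrier -x at 0 and to +y at the stop, over the bar's end, 4 mm above it.
- clamp (a joint): Angle of the clamp (rad): 0 at the start, grows clockwise seen from above, stop at 1.45 (tongue over the bar). Friction about 0.12 N m, no spring. Blocked at about 0.06 until the catch is set.
- bar: Retaining bar: flat steel 290 x 32 x 10 mm (length along its y, width along x) with a dark upright rib to grip on top, in the middle: 60 mm along y, 16 mm thick in x, from z = 10 to 36 mm. Origin at the centre of its underside, z up. 0.5 kg; lies on the bench at the start. Either way round.
- tool1: Turning tool (two to four of them are there): dark steel square shank 24 x 24 mm, 110 mm long over all, the last 20 mm at the +x end being the narrower cutting head (14 x 16 mm) with a small brass-coloured insert. Origin at its middle (12 mm above what it lies on), x along the tool towards the cutting end. About 0.3 kg; may lie on any of its four sides.
- tool1_tip (a point): End of tool1's cutting head, 55 mm from its origin along its x.
- tool2: Turning tool (two to four of them are there): dark steel square shank 24 x 24 mm, 110 mm long over all, the last 20 mm at the +x end being the narrower cutting head (14 x 16 mm) with a small brass-coloured insert. Origin at its middle (12 mm above what it lies on), x along the tool towards the cutting end. About 0.3 kg; may lie on any of its four sides.
- tool2_tip (a point): End of tool2's cutting head, 55 mm from its origin along its x.
- tool3: Turning tool (two to four of them are there): dark steel square shank 24 x 24 mm, 110 mm long over all, the last 20 mm at the +x end being the narrower cutting head (14 x 16 mm) with a small brass-coloured insert. Origin at its middle (12 mm above what it lies on), x along the tool towards the cutting end. About 0.3 kg; may lie on any of its four sides.
- tool3_tip (a point): End of tool3's cutting head, 55 mm from its origin along its x.
- tool4: Turning tool (two to four of them are there): dark steel square shank 24 x 24 mm, 110 mm long over all, the last 20 mm at the +x end being the narrower cutting head (14 x 16 mm) with a small brass-coloured insert. Origin at its middle (12 mm above what it lies on), x along the tool towards the cutting end. About 0.3 kg; may lie on any of its four sides.
- tool4_tip (a point): End of tool4's cutting head, 55 mm from its origin along its x.
- jaw1: Stepped steel chuck jaw 70 x 34 x 44 mm; a bystander, to be left where it is. Origin at its underside.
- jaw2: Stepped steel chuck jaw 70 x 34 x 44 mm; a bystander, to be left where it is. Origin at its underside.
- mandrel: Upright stepped steel mandrel, 44 mm diameter, 120 mm high; a bystander, to be left where it is. Origin at its underside.
- can: Black can, 64 mm diameter, 190 mm high; a bystander, to be left where it is. Origin at its underside.
- spanner: Spanner 200 mm long; a bystander, to be left where it is. Origin at its underside.
- driver: Screwdriver 200 mm long; a bystander, to be left where it is. Origin at its underside.
Mind the look-alikes: they are no part of the job. What is shaped like the tool1 but white is not meant. What is shaped like the tool3 but green is not meant.

How it is judged:
By the outcome, as a careful person would: the job done as asked, in the order asked, and still so for the second after the job is handed in, with the robot touching nothing.
Of tool1, tool2, tool3, tool4 only 2 to 4 are there at a start; the rules pass over those that are not, and their reading is None.
At some moment in a run one of tool1, tool2, tool3, tool4 may be knocked a few centimetres aside while the robot is not near it.
Once in a run the grip may slacken for a moment while it holds something.
It also fails if it takes over 210 s, if anything falls off the work surface, if the arm or the gripper's body presses on something with over 40 N, if the wrist force passes 120 N, or if a joint passes its speed limit or range.

## Working session

There is one attempt and no reset: what is moved stays moved. The work goes in short steps, Python scripts to look and compute and a tool call to move; the robot and the scene stay as the last step left them, time stands still between calls to the robot, and variables do not carry over. Pictures are saved under pics/ and viewed, and the job is handed in when it is done.

Besides the shell and the picture viewer there is one more tool, called after ">>>" as name(argument=value, ...), one argument or row to a line, values as JSON. arm_command: Moves the arm, as the interface text tells. Its arguments: {"type":"object","properties":{"motion":{"type":"array","items":{"type":"array"}},"squeeze":{"type":"number"}},"required":["motion"]}

```bash
ls; mkdir -p pics; python3 - <<'E'
from rig import sensors, imaging, env
import cv2
s=sensors.observe();print({k:s[k] for k in('time_s','tool_pos','eef_rot','grip_width','contact_force')})
for c in('top','side'):
    p,d=imaging.read_camera(c);cv2.imwrite(f'pics/{c}0.png',cv2.resize(p[:,:,::-1],(800,600)))
    print(c,imaging.camera_params(c))
print(imaging.camera_params('wrist'))
E
```

```text
pics
{'time_s': 0.0, 'tool_pos': array([ 0.22013425, -0.61095412,  0.24724109]), 'eef_rot': array([-9.49604850e-04,  9.85081670e-01,  1.72084711e-01, -2.33835567e-04]), 'grip_width': 0.08552720728584318, 'contact_force': array([-0.14300846, -0.96515747,  0.3107659 ])}
top {'fx': 411.33084738515214, 'fy': 411.33084738515214, 'cx': 250.85358219315742, 'cy': 188.18105595010258, 'rvec': array([ 2.15075896, -2.15555192,  0.16285893]), 'tvec': array([-0.0013756 ,  0.4853957 ,  1.14551471])}
side {'fx': 348.5377482701821, 'fy': 348.5377482701821, 'cx': 250.7103045040004, 'cy': 191.1634922569081, 'rvec': array([ 0.54158142, -2.7729063 ,  1.04686035]), 'tvec': array([0.47596701, 0.16763318, 0.95802964])}
{'fx': 307.58943709981094, 'fy': 307.58943709981094, 'cx': 264.51705715283344, 'cy': 192.98816344406885, 'hand_eye': array([[-9.19882603e-04, -9.65421143e-01, -2.60693634e-01,
         6.58823036e-02],
       [ 9.99999069e-01, -1.15078459e-03,  7.33082829e-04,
         1.50857451e-03],
       [-1.00773588e-03, -2.60692717e-01,  9.65421303e-01,
        -1.25528097e-01],
       [ 0.00000000e+00,  0.00000000e+00,  0.00000000e+00,
         1.00000000e+00]])}
```

View pics/top0.png

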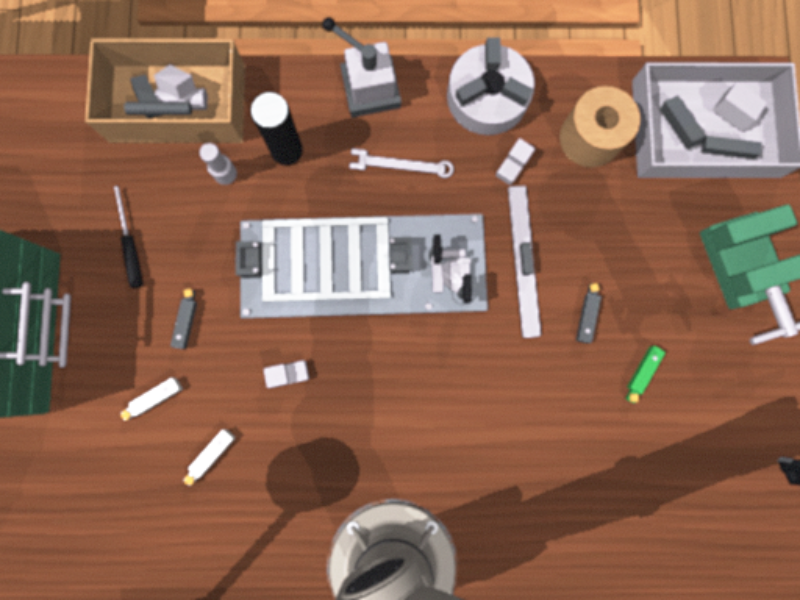

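View pics/side0.png

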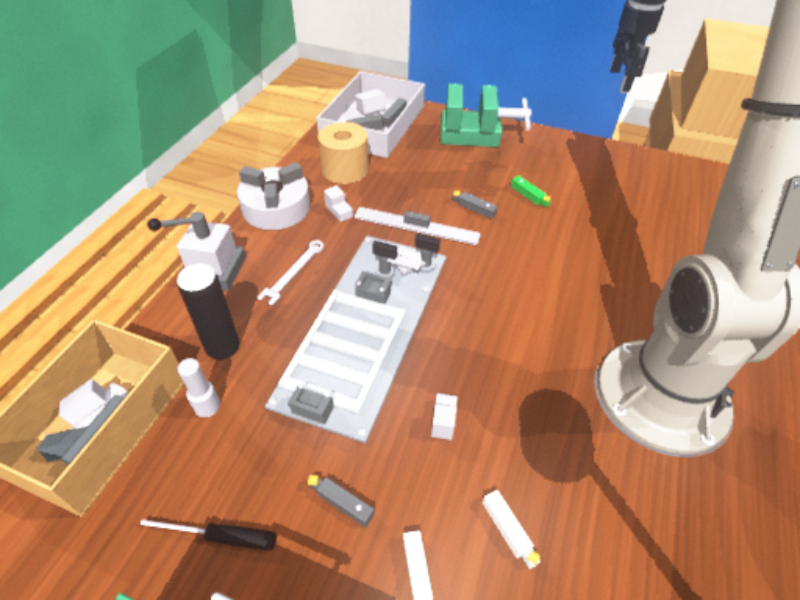

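The top picture (800x600 view) shows two dark shanks with brass tips, at (183,319) and (590,313). There are white look-alikes at (150,398) and (210,457) and a green one at (647,374). The carrier is around (325,262), the bar at (525,262), and the catch and clamp handles at (465,288) and (437,248). Next I'll measure.

```bash
cat > h.py <<'E'
import numpy as np, cv2
from rig import sensors, imaging, env
from scipy.spatial.transform import Rotation as R
def cam(name,st=None):
    P=imaging.camera_params(name)
    K=np.array([[P['fx'],0,P['cx']],[0,P['fy'],P['cy']],[0,0,1]])
    if 'rvec' in P:
        Rm=cv2.Rodrigues(P['rvec'])[0]; T=np.eye(4);T[:3,:3]=Rm.T;T[:3,3]=-Rm.T@P['tvec']
    else:
        q=st['eef_rot'];W=np.eye(4);W[:3,:3]=R.from_quat([q[1],q[2],q[3],q[0]]).as_matrix();W[:3,3]=st['tool_pos'];T=W@P['hand_eye']
    return K,T
def cloud(d,K,T):
    v,u=np.mgrid[:d.shape[0],:d.shape[1]]
    c=np.stack([(u-K[0,2])/K[0,0]*d,(v-K[1,2])/K[1,1]*d,d],-1)
    return c@T[:3,:3].T+T[:3,3]
def onplane(u,v,z,K,T):
    r=T[:3,:3]@np.array([(u-K[0,2])/K[0,0],(v-K[1,2])/K[1,1],1]);return T[:3,3]+r*(z-T[2,3])/r[2]
def proj(p,K,T):
    c=T[:3,:3].T@(np.asarray(p)-T[:3,3]);return (K@c)[:2]/c[2]
def yaw(st):
    q=st['eef_rot'];M=R.from_quat([q[1],q[2],q[3],q[0]]).as_matrix();return M
E
python3 - <<'E'
from h import *
p,d=imaging.read_camera('top');K,T=cam('top');C=cloud(d,K,T)
np.set_printoptions(precision=4,suppress=True)
for n in ['carrier','catch_grip','clamp_grip','bar','tool1','tool1_tip','seat_left','seat_right']:
    for r in imaging.mark_of('top',n)[:7]: print(n,round(r['p'],2),np.array(r['point']))
crop=p[120:260,80:440];cv2.imwrite('pics/c0.png',cv2.resize(crop[20:90,60:260][:,:,::-1],None,fx=4,fy=4,interpolation=cv2.INTER_CUBIC))
a=cv2.resize(p[170:240,90:140][:,:,::-1],(400,560));b=cv2.resize(p[170:240,355:405][:,:,::-1],(400,560))
cv2.imwrite('pics/c1.png',np.hstack([a,b]))
# dark tool masks
hsv=cv2.cvtColor(p,cv2.COLOR_RGB2HSV)
for nm,(u,v) in {'L':(117,204),'R':(378,200)}.items():
    sub=np.zeros(d.shape,bool);sub[v-30:v+30,u-25:u+25]=1
    m=sub&(C[...,2]>.012)&(C[...,2]<.04)
    P=C[m];print(nm,m.sum(),P.mean(0),np.percentile(P[:,2],[10,50,90]))
    r=cv2.minAreaRect((P[:,:2]*1000).astype(np.float32));print(r)
E
```

```text
carrier 0.57 [ 0.5595  0.1231 -0.0028]
catch_grip 0.7 [ 0.4874 -0.1307  0.0752]
clamp_grip 0.64 [ 0.5605 -0.0818  0.0735]
bar 0.88 [ 0.5589 -0.25   -0.0016]
bar 0.62 [ 0.5634 -0.0796  0.0776]
bar 0.45 [ 0.4521 -0.3679  0.0125]
tool1 0.87 [0.1934 0.3327 0.0111]
tool1 0.64 [ 0.3428 -0.4697  0.0129]
tool1 0.61 [ 0.5572 -0.2482 -0.001 ]
tool1 0.6 [ 0.4503 -0.3657  0.0104]
tool1 0.54 [0.4478 0.3867 0.0106]
tool1 0.51 [ 0.7729  0.2029 -0.0018]
tool1_tip 0.91 [0.1547 0.3643 0.0147]
tool1_tip 0.89 [0.4977 0.3724 0.0155]
seat_left 0.9 [0.5517 0.2704 0.0395]
seat_right 0.85 [ 0.5601 -0.0176  0.0361]
L 335 [0.4392 0.3824 0.0223] [0.0182 0.0225 0.026 ]
((442.6571044921875, 382.570068359375), (25.602365493774414, 109.71194458007812), 78.34708404541016)
R 324 [ 0.448  -0.3662  0.0228] [0.0188 0.023  0.0264]
((451.5453796386719, -367.9421691894531), (25.257476806640625, 109.0733642578125), 76.05825805664062)
```

View pics/c0.png

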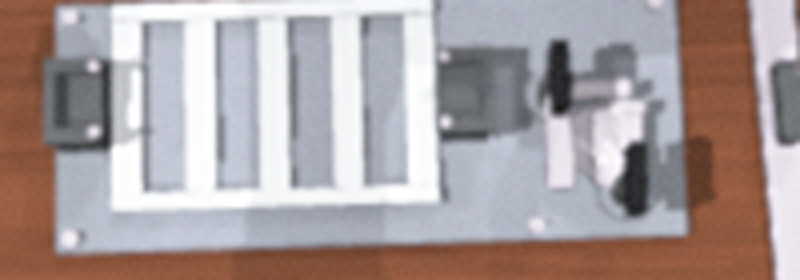

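View pics/c1.png

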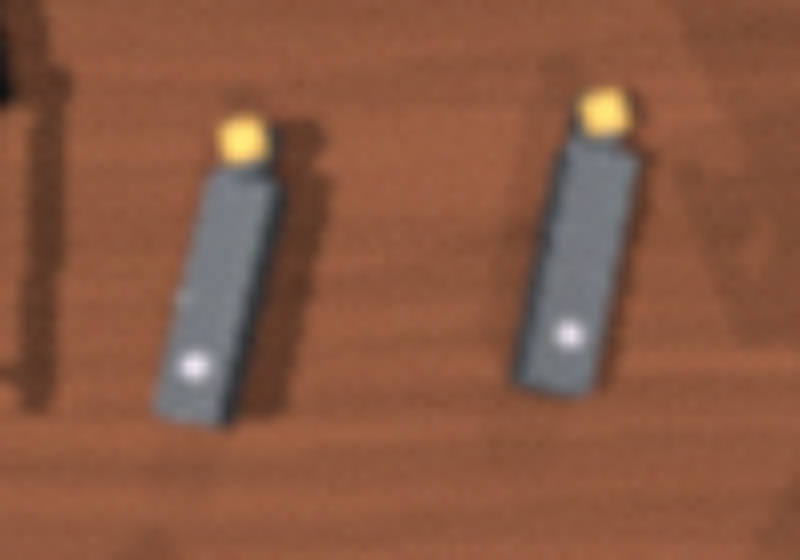

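Only the two dark tools fit the description, left (117,204) and right (378,200) in raw pixels; the crop shows dark shanks with brass tips. Next I'll fit the carrier pose and check the boxes for a hidden third tool.

```bash
python3 - <<'E'
from h import *
np.set_printoptions(precision=4,suppress=True)
p,d=imaging.read_camera('top');K,T=cam('top');C=cloud(d,K,T)
# white frame
g=p.astype(int)
sub=np.zeros(d.shape,bool);sub[130:200,155:260]=1
m=sub&(g.min(-1)>200)
m=m.astype(np.uint8);n,l,s,c=cv2.connectedComponentsWithStats(m);i=1+np.argmax(s[1:,4]);v,u=np.where(l==i)
P=np.array([onplane(a,b,.016,K,T)[:2]*1000 for a,b in zip(u,v)],np.float32)
print('frame',cv2.minAreaRect(P),len(P))
# plate
box=[(153,141),(309,137),(311,199),(154,203)]
for a,b in box: print(onplane(a,b,.008,K,T))
# saddles depth tops ~38/48
for nm,(u0,u1,v0,v1) in {'L':(145,175,148,182),'R':(240,270,148,182)}.items():
    s=C[v0:v1,u0:u1].reshape(-1,3);s=s[(s[:,2]>.030)&(s[:,2]<.055)];print(nm,len(s),cv2.minAreaRect((s[:,:2]*1000).astype(np.float32)),s.mean(0))
for nm,(u0,u1,v0,v1) in {'clampcatch':(270,310,140,200)}.items():
    s=C[v0:v1,u0:u1].reshape(-1,3);s=s[(s[:,2]>.080)];
    for r in (s[s[:,0]>.525],s[s[:,0]<.525]): print(nm,len(r),cv2.minAreaRect((r[:,:2]*1000).astype(np.float32)),r.mean(0))
s=C[110:225,315:355].reshape(-1,3);
r=s[(s[:,2]>.006)&(s[:,2]<.05)];print('bar',cv2.minAreaRect((r[:,:2]*1000).astype(np.float32)))
r=s[(s[:,2]>.028)];print('rib',cv2.minAreaRect((r[:,:2]*1000).astype(np.float32)),r.mean(0),np.median(r[:,2]))
a=cv2.resize(p[20:95,50:165][:,:,::-1],(400,300));b=cv2.resize(p[30:125,400:512][:,:,::-1],(400,300))
cv2.imwrite('pics/c2.png',np.hstack([a,b]))
for n in ['jaw1','mandrel','can','spanner','driver']:
    for r in imaging.mark_of('top',n)[:3]: print(n,round(r['p'],2),np.array(r['point']))
E
```

```text
frame ((555.8025512695312, 123.39904022216797), (155.15065002441406, 238.87594604492188), 1.495125651359558) 2192
[0.6312 0.2878 0.008 ]
[ 0.6434 -0.177   0.008 ]
[ 0.4569 -0.1786  0.008 ]
[0.446  0.2793 0.008 ]
L 329 ((550.6546020507812, 263.7743835449219), (62.08616638183594, 39.28339385986328), 0.9827000498771667) [0.5504 0.2634 0.0417]
R 307 ((558.8763427734375, -17.201772689819336), (63.07309341430664, 39.95753479003906), 0.5941478610038757) [ 0.5584 -0.0171  0.0421]
clampcatch 94 ((560.8604736328125, -81.3643798828125), (48.144744873046875, 13.960598945617676), 0.499146044254303) [ 0.5596 -0.0805  0.0883]
clampcatch 109 ((408.0659484863281, -74.9775619506836), (36.18260955810547, 241.93603515625), 54.62331771850586) [ 0.4775 -0.1233  0.1598]
bar ((566.3465576171875, -250.63829040527344), (111.8995361328125, 313.3095397949219), 87.89592742919922)
rib ((436.4052734375, -138.01634216308594), (50.36330795288086, 373.0399169921875), 45.93007278442383) [ 0.5222 -0.2165  0.1879] 0.03562129504746814
jaw1 0.73 [ 0.3371  0.1903 -0.0016]
jaw1 0.69 [ 0.7747  0.2047 -0.0028]
jaw1 0.65 [ 0.7441 -0.2339 -0.0022]
mandrel 0.81 [0.7278 0.318  0.0012]
can 0.85 [ 0.773   0.2024 -0.0032]
spanner 0.7 [ 0.7476 -0.0254 -0.0011]
spanner 0.3 [ 0.7435 -0.2359 -0.0004]
driver 0.77 [ 0.6007  0.4983 -0.0006]
driver 0.75 [ 0.7718  0.2033 -0.0033]
driver 0.69 [ 0.5604  0.1247 -0.0011]
```

View pics/c2.png

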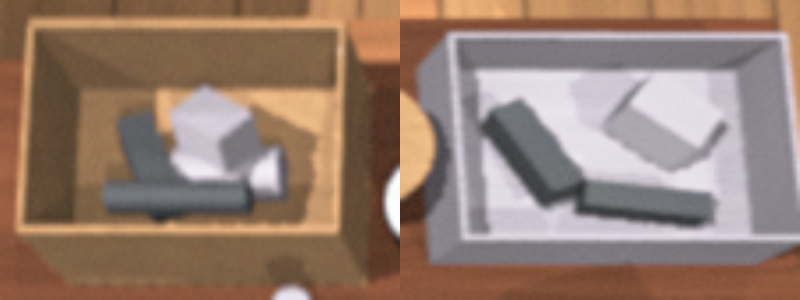

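Box contents carry no brass insert, so they are clutter and there are two tools. The carrier comes out at (0.555, 0.1235) with yaw 0.0275. The frame, saddles and clamp handle all agree on that. I'll start with the right tool.

```bash
cat >> h.py <<'E'
CC=np.array([.5553,.1235]);CY=.0275
def cw(x,y):
    c,s=np.cos(CY),np.sin(CY);return CC+np.array([c*x-s*y,s*x+c*y])/1000
def plan(x,y,z,yw):
    st=sensors.observe();M=yaw(st);p=np.array(st['tool_pos']);y0=np.arctan2(M[1,0],M[0,0])
    t=(y0-yw+np.pi)%(2*np.pi)-np.pi
    X=np.array([np.cos(yw),np.sin(yw)]);Y=np.array([X[1],-X[0]]);d=np.array([x,y])-p[:2]
    print('pos',p.round(4),'yaw',round(y0,3),'tilt z',M[:,2].round(3),'w',round(st['grip_width'],4),'t',round(st['time_s'],1))
    print('twist units',round(t/.1,2),'then shift units',(np.array([d@X,d@Y,p[2]-z])/.025).round(2))
E
python3 -c "
from h import *
plan(.4515,-.3679,.14,-.243)
print(sensors.observe()['joint_positions'])"
```

```text
pos [ 0.2204 -0.6115  0.2484] yaw 0.346 tilt z [ 0. -0. -1.] w 0.0853 t 0.8
twist units 5.89 then shift units [  6.63 -11.68   4.33]
[ 1.12599911  0.39837827  0.0451025   1.53659375 -0.01870434  1.20691587
 -0.05070417]
```

>>> arm_command(
  motion=[
    [85, [0, 0, 0], 0.98],
    [85, [0, 0, 0], 0.98],
    [85, [0, 0, 0], 0.98],
    [85, [0, 0, 0], 0.98],
    [85, [0, 0, 0], 0.98],
    [85, [0, 0, 0], 0.98],
  ],
  squeeze=60,
)

```text
time_s: 1.35
tool_pos: [0.2204, -0.6115, 0.2484]
eef_rot: [0.0, 0.992, -0.123, 0.0]
contact_force: [-0.6, -0.3, 0.7]
grip_width: 0.085
```

```bash
python3 -c "
from h import *
plan(.4515,-.3679,.14,-.243)
print(sensors.observe()['joint_positions'])"
```

```text
pos [ 0.2204 -0.6115  0.2484] yaw -0.247 tilt z [ 0. -0. -1.] w 0.085 t 1.4
twist units -0.04 then shift units [  6.63 -11.68   4.34]
[ 1.0456292   0.40181246  0.15479398  1.53905434 -0.06463587  1.2055693
 -0.60627332]
```

>>> arm_command(
  motion=[
    [85, [0.55, -0.97, 0.36], 0],
    [85, [0.55, -0.97, 0.36], 0],
    [85, [0.55, -0.97, 0.36], 0],
    [85, [0.55, -0.97, 0.36], 0],
    [85, [0.55, -0.97, 0.36], 0],
    [85, [0.55, -0.97, 0.36], 0],
    [85, [0.55, -0.97, 0.36], 0],
    [85, [0.55, -0.97, 0.36], 0],
    [85, [0.55, -0.97, 0.36], 0],
    [85, [0.55, -0.97, 0.36], 0],
    [85, [0.55, -0.97, 0.36], 0],
    [85, [0.55, -0.97, 0.36], 0],
  ],
)

```text
time_s: 2.35
tool_pos: [0.4512, -0.3676, 0.1402]
eef_rot: [0.0, 0.993, -0.121, 0.0]
contact_force: [1.0, 0.8, -0.1]
grip_width: 0.0853
```

```bash
cat >> h.py <<'E'
def wristlook(name,zlo,zhi,r=.09,center=None):
    st=sensors.observe();p,d=imaging.read_camera('wrist');K,T=cam('wrist',st);C=cloud(d,K,T)
    cv2.imwrite(f'pics/{name}.png',p[:,:,::-1])
    c=np.array(st['tool_pos'][:2]) if center is None else np.array(center)
    m=(d>0)&(C[...,2]>zlo)&(C[...,2]<zhi)&(np.hypot(C[...,0]-c[0],C[...,1]-c[1])<r)
    P=C[m]
    if len(P)>10:
        print('n',len(P),'z',np.percentile(P[:,2],[5,50,95]).round(4),'rect mm',cv2.minAreaRect((P[:,:2]*1000).astype(np.float32)))
    return p,d,C,m,K,T
E
python3 - <<'E'
from h import *
plan(.4515,-.3679,.14,-.243)
wristlook('w1',.019,.04)
E
```

```text
pos [ 0.4512 -0.3676  0.1402] yaw -0.242 tilt z [ 0.001 -0.    -1.   ] w 0.0853 t 2.4
twist units 0.01 then shift units [0.01 0.01 0.01]
n 3509 z [0.0209 0.0237 0.0248] rect mm ((454.509765625, -370.7400207519531), (23.951065063476562, 111.03781127929688), 76.50981903076172)
```

View pics/w1.png

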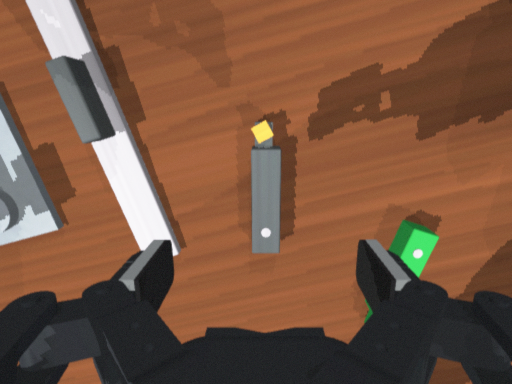

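The wrist view shows the dark tool at (265,200) with its brass tip at (262,131). It measures 24 x 111 mm with its top at z 24 mm, which is correct. The green look-alike is at (412,250), clear of the fingers. I'll descend and grip.

```bash
python3 - <<'E'
from h import *
plan(.4535,-.3705,.029,-.2356)
E
```

```text
pos [ 0.4559 -0.3606  0.1382] yaw -0.234 tilt z [ 0.002  0.006 -1.   ] w 0.0848 t 2.4
twist units 0.02 then shift units [-0.    0.41  4.37]
```

```bash
python3 - <<'E'
from h import *
plan(.4535,-.3705,.029,-.2356)
s=sensors.observe();print(s['qvel'],s['contact_force'],s['joint_positions'])
wristlook('w2',.019,.04)
plan(.4535,-.3705,.029,-.2356)
E
```

```text
pos [ 0.4559 -0.3606  0.1382] yaw -0.234 tilt z [ 0.002  0.006 -1.   ] w 0.0848 t 2.4
twist units 0.02 then shift units [-0.    0.41  4.37]
[ 0.01776392 -0.00732803 -0.02193386  0.00157494 -0.01808397  0.04388223
  0.11070281] [ 3.34890227  3.93378504 -0.76416478] [ 0.58742822  0.38405661  0.01413423  1.82018627 -0.01361407  0.93922383
 -1.19576165]
n 3514 z [0.0214 0.0236 0.0248] rect mm ((454.6299133300781, -370.8558044433594), (23.97542381286621, 110.85816955566406), 75.84989166259766)
pos [ 0.4542 -0.3626  0.1388] yaw -0.233 tilt z [ 0.     0.004 -1.   ] w 0.0852 t 2.5
twist units 0.03 then shift units [0.05 0.32 4.39]
```

>>> arm_command(
  motion=[
    [60, [0, 0, 0.8], 0],
    [60, [0, 0, 0.8], 0],
    [60, [0, 0, 0.4], 0],
    [60, [0, 0, 0], 0],
    [60, [0, 0, 0], 0],
    [60, [0, 0, 0], 0],
  ],
)

```text
time_s: 2.95
tool_pos: [0.4508, -0.3694, 0.0914]
eef_rot: [0.001, 0.993, -0.121, 0.001]
contact_force: [0.4, 0.7, 0.1]
grip_width: 0.0603
```

```bash
python3 - <<'E'
from h import *
plan(.4535,-.3705,.029,-.2375)
E
```

```text
pos [ 0.4508 -0.3694  0.0914] yaw -0.243 tilt z [ 0.001 -0.001 -1.   ] w 0.0603 t 3.0
twist units -0.05 then shift units [0.11 0.02 2.49]
```

>>> arm_command(
  motion=[
    [60, [0.1, 0, 0.6], 0],
    [60, [0, 0, 0.6], 0],
    [60, [0, 0, 0.6], 0],
    [60, [0, 0, 0.4], 0],
    [60, [0, 0, 0.3], 0],
    [60, [0, 0, 0], 0],
    [18, [0, 0, 0], 0],
    [18, [0, 0, 0], 0],
    [18, [0, 0, 0], 0],
    [18, [0, 0, 0], 0],
    [18, [0, 0, 0], 0],
    [18, [0, 0, 0], 0],
  ],
)

```text
time_s: 3.95
tool_pos: [0.4535, -0.3696, 0.0291]
eef_rot: [0.0, 0.993, -0.121, 0.001]
contact_force: [-0.8, 0.5, 6.8]
grip_width: 0.0221
```

>>> arm_command(
  motion=[
    [18, [0, 0, 0], 0],
    [18, [0, 0, 0], 0],
    [18, [0, 0, -0.3], 0],
    [18, [0, 0, -0.6], 0],
    [18, [0, 0, -0.6], 0],
    [18, [0, 0, -0.6], 0],
    [18, [0, 0, -0.6], 0],
    [18, [0, 0, -0.3], 0],
    [18, [0, 0, 0], 0],
    [18, [0, 0, 0], 0],
    [18, [0, 0, 0], 0],
  ],
)

```text
time_s: 4.87
tool_pos: [0.4519, -0.3685, 0.1016]
eef_rot: [-0.001, 0.993, -0.121, -0.001]
contact_force: [0.2, 0.5, -4.8]
grip_width: 0.0222
```

```bash
python3 - <<'E'
from h import *
t=cw(0,-27)
plan(*t,.13,CY)
wristlook('w3',.05,.12)
E
```

```text
pos [ 0.4519 -0.3685  0.1016] yaw -0.242 tilt z [-0.002  0.001 -1.   ] w 0.0222 t 4.9
twist units -2.7 then shift units [  4.68 -18.48  -1.13]
n 11001 z [0.0921 0.0963 0.112 ] rect mm ((458.87396240234375, -371.58648681640625), (47.85487747192383, 94.97696685791016), 60.47224044799805)
```

View pics/w3.png

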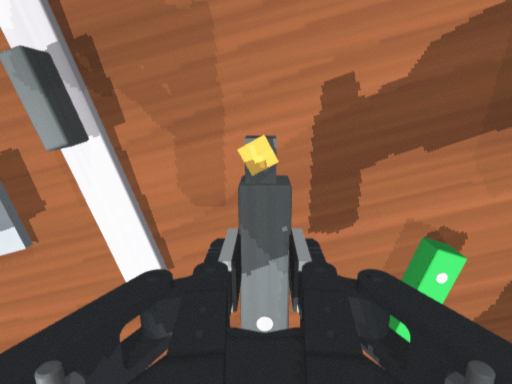

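The tool is held: opening 22 mm, and the tool's weight shows at the wrist. I'll lift, align to the carrier and carry it to the lane at y = -27.

>>> arm_command(
  motion=[
    [18, [0, 0, -0.8], 0],
    [18, [0, 0, -0.9], 0],
    [18, [0, 0, -0.9], -0.5],
    [18, [0, 0, -0.2], -0.8],
    [18, [0, 0, 0], -0.9],
    [18, [0, 0, 0], -0.5],
    [18, [0.1, -0.3, 0], 0],
    [18, [0.2, -0.7, 0], 0],
    [18, [0.2, -0.9, 0], 0],
    [18, [0.2, -0.9, 0], 0],
    [18, [0.2, -0.9, 0], 0],
    [18, [0.2, -0.9, 0], 0],
  ],
)

```text
time_s: 5.92
tool_pos: [0.4767, -0.2514, 0.1718]
eef_rot: [-0.001, 1.0, 0.013, -0.001]
contact_force: [-0.1, -0.2, -2.9]
grip_width: 0.0222
```

>>> arm_command(
  motion=[
    [18, [0.25, -0.9, 0], 0],
    [18, [0.25, -0.9, 0], 0],
    [18, [0.25, -0.9, 0], 0],
    [18, [0.25, -0.9, 0], 0],
    [18, [0.25, -0.9, 0], 0],
    [18, [0.25, -0.9, 0], 0],
    [18, [0.25, -0.9, 0], 0],
    [18, [0.25, -0.9, 0], 0],
    [18, [0.25, -0.9, 0], 0],
    [18, [0.25, -0.9, 0], 0],
    [18, [0.25, -0.9, 0], 0],
    [18, [0.25, -0.9, 0], 0],
  ],
)

```text
time_s: 6.92
tool_pos: [0.5437, 0.0202, 0.1719]
eef_rot: [-0.0, 1.0, 0.013, -0.001]
contact_force: [-0.8, 0.6, -3.2]
grip_width: 0.0222
```

>>> arm_command(
  motion=[
    [18, [0.2, -0.9, 0], 0],
    [18, [0.2, -0.9, 0], 0],
    [18, [0.1, -0.6, 0], 0],
    [18, [0.1, -0.3, 0], 0],
    [18, [0, 0, 0], 0],
    [18, [0, 0, 0], 0],
    [18, [0, 0, 0], 0],
  ],
)

```text
time_s: 7.5
tool_pos: [0.5572, 0.0845, 0.1723]
eef_rot: [0.001, 1.0, 0.013, -0.001]
contact_force: [1.2, -0.1, -3.9]
grip_width: 0.0223
```

```bash
python3 - <<'E'
from h import *
t=cw(0,-27)
plan(*t,.08,CY)
wristlook('w4',.1,.16)
E
```

```text
pos [0.5572 0.0845 0.1723] yaw 0.026 tilt z [-0.001 -0.002 -1.   ] w 0.0223 t 7.5
twist units -0.02 then shift units [-0.03 -0.48  3.69]
n 180 z [0.1466 0.1543 0.1598] rect mm ((590.4201049804688, 83.58827209472656), (43.64570617675781, 35.205078125), 1.0796220302581787)
```

View pics/w4.png

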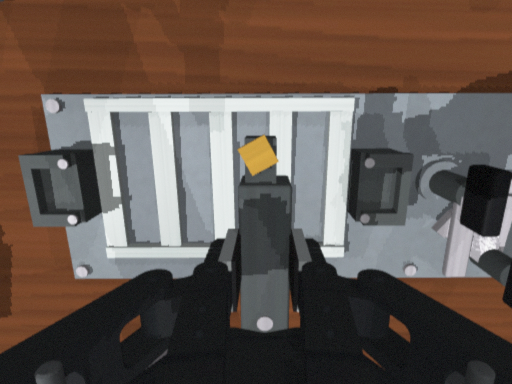

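```bash
python3 - <<'E'
from h import *
st=sensors.observe();p,d=imaging.read_camera('wrist');K,T=cam('wrist',st);C=cloud(d,K,T)
for yy,nm in ((139,'L'),(-139,'R')):
    c=cw(0,yy);m=(C[...,2]>.033)&(C[...,2]<.055)&(np.hypot(C[...,0]-c[0],C[...,1]-c[1])<.05)&(d>0)
    s=C[m];s2=s[s[:,2]>.044]
    print(nm,c,cv2.minAreaRect((s[:,:2]*1000).astype(np.float32)),np.percentile(s[:,2],[50,95]))
    print(cv2.minAreaRect((s2[:,:2]*1000).astype(np.float32)))
g=p.min(-1)>185
# ridge lines in carrier frame at z .015, x in -10..40
for xx in (30,45,55):
    row=[]
    for yy in np.arange(-125,126,1.):
        w=cw(xx,yy);u,v=proj([*w,.015],K,T)
        row.append(g[int(round(v)),int(round(u))] if 0<=u<511 and 0<=v<383 else 0)
    row=np.array(row).astype(int);e=np.where(np.diff(row))[0]-125;print(xx,e)
# end strips
for yy in (27,81):
    col=[]
    for xx in np.arange(-90,91,1.):
        w=cw(xx,yy);u,v=proj([*w,.018],K,T);col.append(int(g[int(round(v)),int(round(u))]))
    print(yy,np.where(np.diff(col))[0]-90)
E
```

```text
L [0.55147798 0.26244744] ((553.187255859375, 263.3080749511719), (62.6107177734375, 42.0570068359375), 1.6506189107894897) [0.03992892 0.04873563]
((553.219482421875, 263.7677917480469), (62.58000564575195, 41.23417663574219), 1.8553526401519775)
R [ 0.55912202 -0.01544744] ((561.1207885742188, -18.584136962890625), (62.1325569152832, 41.03105926513672), 1.523851990699768) [0.04020964 0.04899151]
((561.1530151367188, -18.858768463134766), (62.048316955566406, 40.683719635009766), 1.7178571224212646)
30 [-120 -100  -66  -53  -11    8   42   62]
45 [-120 -100  -65  -51  -12    8   43   63   96  116]
55 [-119 -100  -66  -45  -11    8   43   62   97  116]
27 [-74 -64  66  77]
81 [-75 -64  66  77]
```

The wrist camera puts the carrier 1 to 1.5 mm off the top estimate. I'll use (0.5565, 0.1222) with yaw 0.0282.

```bash
sed -i 's/^CC=.*/CC=np.array([.5565,.1222]);CY=.0282/' h.py; python3 - <<'E'
from h import *
plan(*cw(0,-27),.037,CY)
E
```

```text
pos [0.5574 0.0845 0.1726] yaw 0.025 tilt z [-0.001 -0.001 -1.   ] w 0.0224 t 7.6
twist units -0.03 then shift units [ 0.01 -0.43  5.42]
```

>>> arm_command(
  motion=[
    [18, [0, -0.2, 0.3], -0.03],
    [18, [0, -0.23, 0.6], 0],
    [18, [0, 0, 0.8], 0],
    [18, [0, 0, 0.8], 0],
    [18, [0, 0, 0.6], 0],
    [18, [0, 0, 0.5], 0],
    [18, [0, 0, 0.3], 0],
    [18, [0, 0, 0], 0],
    [18, [0, 0, 0], 0],
  ],
)

```text
time_s: 8.35
tool_pos: [0.5575, 0.0971, 0.0753]
eef_rot: [0.0, 1.0, 0.015, 0.0]
contact_force: [0.3, -0.4, -3.7]
grip_width: 0.0224
```

```bash
python3 - <<'E'
from h import *
plan(*cw(0,-27),.037,CY)
wristlook('w5',.1,.16)
E
```

```text
pos [0.5575 0.0971 0.0753] yaw 0.031 tilt z [ 0. -0. -1.] w 0.0224 t 8.3
twist units 0.02 then shift units [-0.01  0.08  1.53]
n 42835 z [0.1092 0.135  0.1539] rect mm ((562.1861572265625, 96.63206481933594), (33.850223541259766, 121.19593048095703), 1.392694115638733)
```

View pics/w5.png

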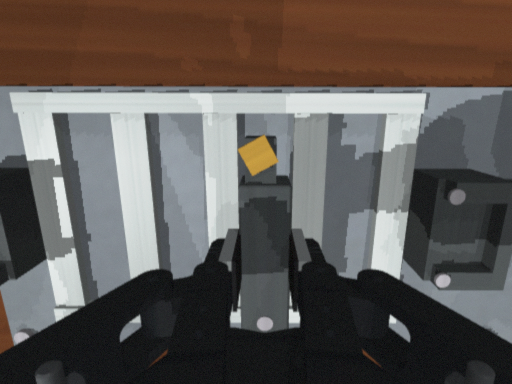

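The held tool (tip at (258,155)) is centred between the ridges at (220) and (312). I'll lower it.

>>> arm_command(
  motion=[
    [18, [0, 0.08, 0.3], 0],
    [18, [0, 0, 0.5], 0],
    [18, [0, 0, 0.4], 0],
    [18, [0, 0, 0.2], 0],
    [18, [0, 0, 0], 0],
    [18, [0, 0, 0], 0],
  ],
)

```text
time_s: 8.9
tool_pos: [0.5569, 0.0951, 0.0396]
eef_rot: [0.0, 1.0, 0.016, -0.001]
contact_force: [-1.0, -0.1, -4.6]
grip_width: 0.0222
```

>>> arm_command(
  motion=[
    [18, [0, 0, 0.08], 0],
    [18, [0, 0, 0.03], 0],
    [18, [0, 0, 0], 0],
    [18, [0, 0, 0], 0],
  ],
)

```text
time_s: 9.23
tool_pos: [0.5575, 0.0952, 0.0378]
eef_rot: [0.0, 1.0, 0.015, 0.0]
contact_force: [-0.0, 0.3, -4.5]
grip_width: 0.0223
```

>>> arm_command(
  motion=[
    [18, [0, 0, 0.04], 0],
    [18, [0, 0, 0.04], 0],
    [18, [0, 0, 0], 0],
    [18, [0, 0, 0], 0],
  ],
)

```text
time_s: 9.57
tool_pos: [0.5577, 0.0952, 0.0371]
eef_rot: [0.0, 1.0, 0.015, 0.0]
contact_force: [-3.8, -0.4, 5.7]
grip_width: 0.0223
```

Contact. Opening a little and retreating.

>>> arm_command(
  motion=[
    [36, [0, 0, 0], 0],
    [36, [0, 0, 0], 0],
    [36, [0, 0, 0], 0],
    [36, [0, 0, 0], 0],
    [36, [0, 0, -0.2], 0],
    [36, [0, 0, -0.6], 0],
    [36, [0, 0, -0.8], 0],
    [36, [0, 0, -0.9], 0],
    [36, [0, 0, -0.9], 0],
    [60, [0, 0, -0.9], 0],
    [60, [0, 0, -0.6], 0],
    [85, [0, 0, 0], 0],
  ],
)

```text
time_s: 10.57
tool_pos: [0.5599, 0.0958, 0.1621]
eef_rot: [-0.001, 1.0, 0.015, 0.004]
contact_force: [0.4, 0.5, 0.1]
grip_width: 0.0705
```

```bash
python3 - <<'E'
from h import *
plan(.442,.383,.17,-.203)
p,d=imaging.read_camera('top')
wristlook('w6',.02,.04)
cv2.imwrite('pics/t6.png',cv2.resize(p[:,:,::-1],(800,600)))
E
```

```text
pos [0.5599 0.0958 0.1621] yaw 0.031 tilt z [ 0.008  0.001 -1.   ] w 0.0705 t 10.6
twist units 2.34 then shift units [ -6.94 -10.3   -0.32]
n 3211 z [0.0285 0.0316 0.0328] rect mm ((568.8612060546875, 97.30319213867188), (132.47799682617188, 37.1485481262207), 10.881773948669434)
```

View pics/w6.png

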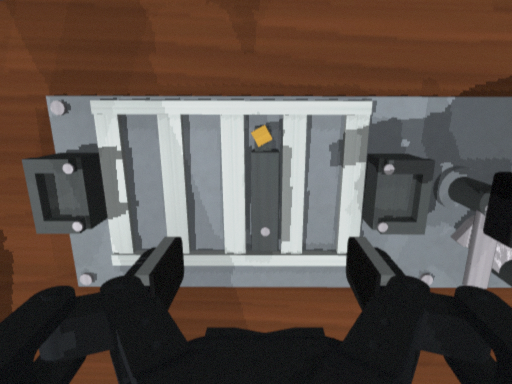

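View pics/t6.png

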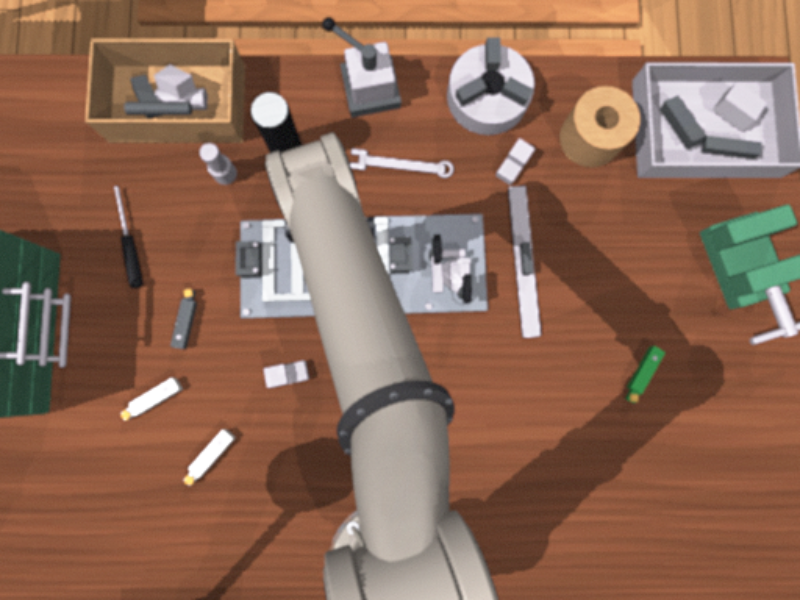

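The tool lies in its lane, tip at (262,135) in the wrist view, top at z 32 mm. The left tool is still at (183,319) in the top view, so I'll go for it.

>>> arm_command(
  motion=[
    [85, [0, 0, 0], 0.6],
    [85, [0, 0, 0], 0.9],
    [85, [0, 0, 0], 0.84],
    [85, [-0.3, -0.4, 0], 0],
    [85, [-0.6, -0.9, 0], 0],
    [85, [-0.6, -0.9, 0], 0],
    [85, [-0.6, -0.9, 0], 0],
    [85, [-0.6, -0.9, 0], 0],
    [85, [-0.6, -0.9, 0], 0],
    [85, [-0.6, -0.9, 0], 0],
    [85, [-0.6, -0.9, 0], 0],
    [85, [-0.6, -0.9, 0], 0],
  ],
)

```text
time_s: 11.67
tool_pos: [0.4686, 0.3085, 0.1569]
eef_rot: [0.001, 0.995, -0.1, -0.001]
contact_force: [0.2, -0.1, -0.1]
grip_width: 0.085
```

>>> arm_command(
  motion=[
    [85, [-0.6, -0.9, 0.2], 0],
    [85, [-0.6, -0.9, 0.2], 0],
    [85, [-0.5, -0.6, 0.2], 0],
    [85, [-0.2, -0.3, 0.2], 0],
    [85, [0, 0, 0], 0],
    [85, [0, 0, 0], 0],
    [85, [0, 0, 0], 0],
  ],
)

```text
time_s: 12.25
tool_pos: [0.4388, 0.3809, 0.1377]
eef_rot: [0.001, 0.995, -0.102, 0.0]
contact_force: [-0.5, -0.6, 0.0]
grip_width: 0.0848
```

```bash
python3 - <<'E'
from h import *
plan(.442,.383,.14,-.203)
wristlook('w7',.019,.04,center=(.442,.383))
E
```

```text
pos [0.4388 0.3809 0.1377] yaw -0.205 tilt z [ 0.    -0.002 -1.   ] w 0.0848 t 12.2
twist units -0.02 then shift units [ 0.11 -0.11 -0.09]
n 3578 z [0.0209 0.0236 0.0248] rect mm ((445.10906982421875, 381.58587646484375), (24.0412654876709, 111.2724380493164), 78.9290771484375)
```

View pics/w7.png

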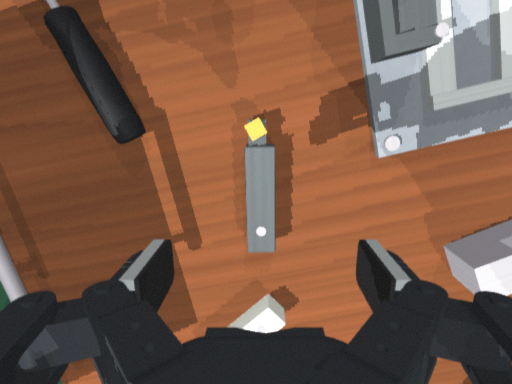

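Dark tool at (260,198), brass tip at (256,129). It measures 24 x 111 mm at (0.445, 0.3816). The white look-alike at (262,315) is behind the tail and well clear.

>>> arm_command(
  motion=[
    [60, [0.2, -0.05, 0.5], -0.1],
    [60, [0.03, 0, 0.8], 0],
    [60, [0, 0, 0.8], 0],
    [60, [0, 0, 0.8], 0],
    [60, [0, 0, 0.6], 0],
    [60, [0, 0, 0.3], 0],
    [60, [0, 0, 0], 0],
    [60, [0, 0, 0], 0],
  ],
)

```text
time_s: 12.97
tool_pos: [0.4443, 0.3822, 0.0428]
eef_rot: [0.0, 0.995, -0.097, 0.0]
contact_force: [-0.1, 1.0, 0.3]
grip_width: 0.0598
```

```bash
python3 - <<'E'
from h import *
plan(.4445,.3816,.029,-.1932)
E
```

```text
pos [0.4443 0.3822 0.0428] yaw -0.194 tilt z [-0. -0. -1.] w 0.0598 t 13.0
twist units -0.01 then shift units [0.01 0.02 0.55]
```

>>> arm_command(
  motion=[
    [60, [0, 0, 0.3], 0],
    [60, [0, 0, 0.25], 0],
    [60, [0, 0, 0], 0],
    [18, [0, 0, 0], 0],
    [18, [0, 0, 0], 0],
    [18, [0, 0, 0], 0],
    [18, [0, 0, 0], 0],
    [18, [0, 0, 0], 0],
    [18, [0, 0, 0], 0],
    [18, [0, 0, 0], 0],
    [18, [0, 0, 0], 0],
    [18, [0, 0, 0], 0],
  ],
)

```text
time_s: 13.97
tool_pos: [0.444, 0.3832, 0.0299]
eef_rot: [-0.0, 0.995, -0.096, 0.0]
contact_force: [-0.9, -0.3, 5.8]
grip_width: 0.0219
```

>>> arm_command(
  motion=[
    [18, [0, 0, -0.3], 0],
    [18, [0, 0, -0.6], 0],
    [18, [0, 0, -0.8], 0],
    [18, [0, 0, -0.8], 0],
    [18, [0, 0, -0.8], 0],
    [18, [0, 0, -0.8], 0],
    [18, [0, 0, -0.6], 0],
    [18, [0, 0, -0.3], 0],
    [18, [0, 0, 0], 0],
    [18, [0, 0, 0], 0],
  ],
)

```text
time_s: 14.8
tool_pos: [0.4434, 0.3821, 0.1535]
eef_rot: [0.001, 0.995, -0.096, -0.0]
contact_force: [0.1, -0.1, -3.0]
grip_width: 0.0225
```

```bash
python3 - <<'E'
from h import *
plan(*cw(0,27),.15,CY)
E
```

```text
pos [0.4434 0.3821 0.1535] yaw -0.193 tilt z [-0.001 -0.001 -1.   ] w 0.0225 t 14.8
twist units -2.21 then shift units [4.23 9.44 0.14]
```

>>> arm_command(
  motion=[
    [18, [0, 0, 0], -0.6],
    [18, [0, 0, 0], -0.9],
    [18, [0, 0, 0], -0.71],
    [18, [0.2, 0.4, 0], 0],
    [18, [0.4, 0.9, 0], 0],
    [18, [0.4, 0.9, 0], 0],
    [18, [0.4, 0.9, 0], 0],
    [18, [0.4, 0.9, 0], 0],
    [18, [0.4, 0.9, 0], 0],
    [18, [0.4, 0.9, 0], 0],
    [18, [0.4, 0.9, 0], 0],
    [18, [0.4, 0.9, 0], 0],
  ],
)

```text
time_s: 15.8
tool_pos: [0.5338, 0.1924, 0.1529]
eef_rot: [0.001, 1.0, 0.013, -0.001]
contact_force: [0.9, 0.2, -2.8]
grip_width: 0.0221
```

>>> arm_command(
  motion=[
    [18, [0.4, 0.9, 0], 0],
    [18, [0.3, 0.6, 0], 0],
    [18, [0.1, 0.34, 0.1], 0],
    [18, [0, 0, 0.5], 0],
    [18, [0, 0, 0.8], 0],
    [18, [0, 0, 0.8], 0],
    [18, [0, 0, 0.6], 0],
    [18, [0, 0, 0.3], 0],
    [18, [0, 0, 0], 0],
    [18, [0, 0, 0], 0],
    [18, [0, 0, 0], 0],
  ],
)

```text
time_s: 16.72
tool_pos: [0.5557, 0.1506, 0.0775]
eef_rot: [-0.0, 1.0, 0.014, 0.001]
contact_force: [-0.3, 0.3, -2.8]
grip_width: 0.0222
```

```bash
python3 - <<'E'
from h import *
plan(*cw(0,27),.0375,CY)
wristlook('w8',.1,.16)
E
```

```text
pos [0.5557 0.1506 0.0775] yaw 0.028 tilt z [ 0.001  0.001 -1.   ] w 0.0222 t 16.7
twist units 0.0 then shift units [-0.    0.06  1.6 ]
n 42993 z [0.1109 0.137  0.1561] rect mm ((560.2771606445312, 150.02423095703125), (34.027381896972656, 120.69767761230469), 1.7804338932037354)
```

View pics/w8.png

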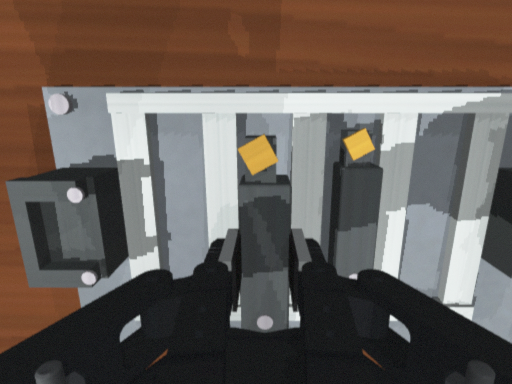

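The held tool (tip (258,153)) hangs over its own lane between the ridges at (220) and (308). The first tool is at (358,200), one lane over. I'll lower it.

>>> arm_command(
  motion=[
    [18, [0, 0.06, 0.3], 0],
    [18, [0, 0, 0.5], 0],
    [18, [0, 0, 0.4], 0],
    [18, [0, 0, 0.25], 0],
    [18, [0, 0, 0.08], 0],
    [18, [0, 0, 0.03], 0],
    [18, [0, 0, 0], 0],
    [18, [0, 0, 0], 0],
  ],
)

```text
time_s: 17.43
tool_pos: [0.5543, 0.1477, 0.0379]
eef_rot: [0.001, 1.0, 0.014, -0.001]
contact_force: [-4.5, -2.1, 6.2]
grip_width: 0.022
```

>>> arm_command(
  motion=[
    [18, [0, 0, 0.04], 0],
    [18, [0, 0, 0.03], 0],
    [18, [0, 0, 0], 0],
    [18, [0, 0, 0], 0],
  ],
)

```text
time_s: 17.77
tool_pos: [0.5543, 0.1477, 0.0378]
eef_rot: [0.001, 1.0, 0.014, -0.001]
contact_force: [-7.9, -2.6, 18.2]
grip_width: 0.0224
```

>>> arm_command(
  motion=[
    [34, [0, 0, -0.04], 0],
    [34, [0, 0, 0], 0],
    [34, [0, 0, 0], 0],
    [34, [0, 0, 0], 0],
    [34, [0, 0, -0.2], 0],
    [34, [0, 0, -0.6], 0],
    [34, [0, 0, -0.8], 0],
    [34, [0, 0, -0.9], 0],
    [34, [0, 0, -0.9], 0],
    [60, [0, 0, -0.9], 0],
    [60, [0, 0, -0.9], 0],
    [85, [0, 0, -0.5], 0],
  ],
)

```text
time_s: 18.77
tool_pos: [0.5566, 0.1488, 0.1824]
eef_rot: [-0.001, 1.0, 0.014, 0.002]
contact_force: [0.4, 0.0, 0.2]
grip_width: 0.0689
```

>>> arm_command(
  motion=[
    [85, [0, 0, 0], 0],
    [85, [0, 0, 0], 0],
  ],
)

```text
time_s: 18.93
tool_pos: [0.5554, 0.1482, 0.1795]
eef_rot: [0.0, 1.0, 0.014, 0.0]
contact_force: [-0.6, -0.1, -1.4]
grip_width: 0.085
```

```bash
python3 - <<'E'
from h import *
p,d,C,m,K,T=wristlook('w9',.028,.036)
for yy in (27,-27):
    c=cw(0,yy);v=C-[*c,0];cs,sn=np.cos(CY),np.sin(CY);a=v[...,0]*cs+v[...,1]*sn;b=-v[...,0]*sn+v[...,1]*cs
    q=(abs(a)<.07)&(abs(b)<.02)&(C[...,2]>.022)&(C[...,2]<.05)
    print(yy,q.sum(),cv2.minAreaRect((np.stack([a[q],b[q]],1)*1000).astype(np.float32)),np.percentile(C[q][:,2],[10,50,90]))
plan(.56,-.25,.16,CY)
# bar from top cam
p,d=imaging.read_camera('top');K,T=cam('top');C=cloud(d,K,T)
B=C[105:225,315:355].reshape(-1,3)
r=B[(B[:,2]>.005)&(B[:,2]<.05)&(abs(B[:,1]+.25)<.04)];print('bar',cv2.minAreaRect((r[:,:2]*1000).astype(np.float32)))
r=B[(B[:,2]>.028)&(B[:,2]<.05)&(abs(B[:,1]+.25)<.04)];print('rib',cv2.minAreaRect((r[:,:2]*1000).astype(np.float32)))
E
```

```text
n 5473 z [0.0302 0.0317 0.0329] rect mm ((556.9842529296875, 119.86505126953125), (112.86805725097656, 76.7287368774414), 1.6846935749053955)
27 2808 ((-0.3336639404296875, -3.056809425354004), (24.02760124206543, 111.21591186523438), 89.50514221191406) [0.03043572 0.03160235 0.03257262]
-27 2968 ((1.3253974914550781, -1.5447301864624023), (24.34662628173828, 111.11336517333984), 89.99851989746094) [0.02927324 0.03161045 0.03260368]
pos [0.5547 0.1479 0.1785] yaw 0.028 tilt z [-0.002 -0.001 -1.   ] w 0.0852 t 19.0
twist units -0.0 then shift units [-0.24 15.92  0.74]
bar ((566.6897583007812, -253.0777587890625), (347.67742919921875, 74.68820190429688), 1.8218756914138794)
rib ((627.6065673828125, -238.13853454589844), (211.1460418701172, 35.471229553222656), 3.855879545211792)
```

View pics/w9.png

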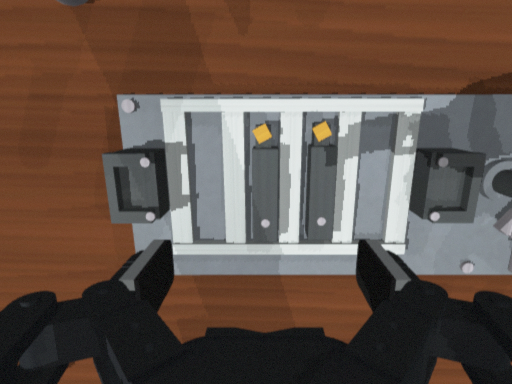

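Both tools lie flat in their own lanes: tops at 32 mm, aligned within 0.5 degrees, cutting ends away from the robot. Next is the bar.

>>> arm_command(
  motion=[
    [85, [0, 0.4, 0], 0],
    [85, [0, 0.9, 0], 0],
    [85, [0, 1, 0], 0],
    [85, [0, 1, 0], 0],
    [85, [0, 1, 0], 0],
    [85, [0, 1, 0], 0],
    [85, [0, 1, 0], 0],
    [85, [0, 1, 0], 0],
    [85, [0, 1, 0], 0],
    [85, [0, 1, 0], 0],
    [85, [0, 1, 0], 0],
    [85, [0, 1, 0], 0],
  ],
)

```text
time_s: 20.03
tool_pos: [0.562, -0.1362, 0.1781]
eef_rot: [-0.0, 1.0, 0.014, -0.001]
contact_force: [0.3, -0.0, 0.5]
grip_width: 0.0848
```

>>> arm_command(
  motion=[
    [85, [0, 1, 0], 0],
    [85, [0, 1, 0], 0],
    [85, [0, 1, 0], 0],
    [85, [0, 1, 0], -0.3],
    [85, [0, 0.5, 0], -0.3],
    [85, [0, 0.2, 0], -0.1],
    [85, [0, 0, 0], 0],
    [85, [0, 0, 0], 0],
    [85, [0, 0, 0], 0],
  ],
)

```text
time_s: 20.78
tool_pos: [0.5672, -0.2497, 0.1791]
eef_rot: [-0.001, 0.999, 0.05, -0.0]
contact_force: [0.6, 1.3, 0.8]
grip_width: 0.0849
```

```bash
python3 - <<'E'
from h import *
plan(.559,-.25,.1,.09)
p,d,C,m,K,T=wristlook('w10',.006,.05,r=.2)
r=C[m];r=r[(r[:,1]<-.2)&(r[:,1]>-.31)]
print('bar',cv2.minAreaRect((r[:,:2]*1000).astype(np.float32)))
r=r[r[:,2]>.03];print('rib',cv2.minAreaRect((r[:,:2]*1000).astype(np.float32)),np.median(r[:,2]))
E
```

```text
pos [ 0.5672 -0.2497  0.1791] yaw 0.1 tilt z [-0.001  0.001 -1.   ] w 0.0849 t 20.8
twist units 0.1 then shift units [-0.33 -0.02  3.16]
n 29495 z [0.0068 0.0089 0.0346] rect mm ((561.4266357421875, -160.22816467285156), (313.1175842285156, 216.81275939941406), 3.74684739112854)
bar ((567.9908447265625, -251.8334197998047), (313.4608459472656, 46.97045135498047), 6.851275444030762)
rib ((555.9243774414062, -253.12313842773438), (59.496376037597656, 15.96801471710205), 3.6945431232452393) 0.03564332035837314
```

View pics/w10.png

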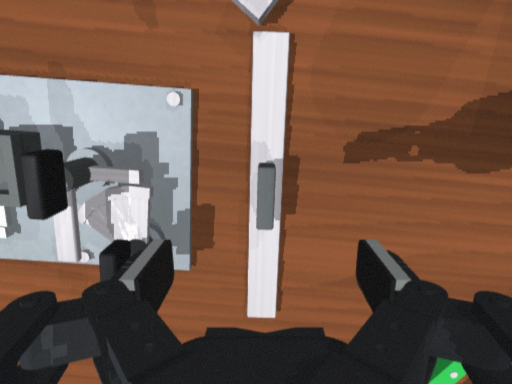

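The wrist view shows the bar along x≈268 with its dark rib at (266,195). The rib measures 59.5 x 16 mm, top at z 36 mm, centre (0.556, -0.253).

>>> arm_command(
  motion=[
    [60, [-0.2, 0.1, 0.4], 0.36],
    [60, [-0.23, 0.04, 0.8], 0],
    [60, [0, 0, 0.9], 0],
    [60, [0, 0, 0.9], 0],
    [60, [0, 0, 0.9], 0],
    [60, [0, 0, 0.7], 0],
    [60, [0, 0, 0.4], 0],
    [60, [0, 0, 0.2], 0],
    [60, [0, 0, 0], 0],
    [60, [0, 0, 0], 0],
    [60, [0, 0, 0], 0],
  ],
)

```text
time_s: 21.75
tool_pos: [0.5579, -0.2562, 0.0509]
eef_rot: [0.001, 1.0, 0.031, 0.001]
contact_force: [0.4, 0.1, 0.6]
grip_width: 0.0603
```

```bash
python3 - <<'E'
from h import *
plan(.5559,-.2531,.032,.0645)
wristlook('w11',.03,.04)
E
```

```text
pos [ 0.5579 -0.2562  0.0509] yaw 0.062 tilt z [ 0.002 -0.001 -1.   ] w 0.0603 t 21.8
twist units -0.02 then shift units [-0.07 -0.13  0.76]
n 3511 z [0.0344 0.0357 0.0368] rect mm ((558.5718994140625, -256.264404296875), (54.17194747924805, 58.136070251464844), 43.110206604003906)
```

>>> arm_command(
  motion=[
    [60, [-0.07, -0.12, 0.3], 0],
    [60, [0, 0, 0.3], 0],
    [60, [0, 0, 0.14], 0],
    [60, [0, 0, 0], 0],
    [60, [0, 0, 0], 0],
    [12, [0, 0, 0], 0],
    [12, [0, 0, 0], 0],
    [12, [0, 0, 0], 0],
    [12, [0, 0, 0], 0],
    [12, [0, 0, 0], 0],
    [12, [0, 0, 0], 0],
    [12, [0, 0, 0], 0],
  ],
  squeeze=90,
)

```text
time_s: 22.8
tool_pos: [0.5551, -0.2528, 0.0316]
eef_rot: [-0.0, 1.0, 0.031, 0.0]
contact_force: [-1.6, 2.6, 6.0]
grip_width: 0.014
```

>>> arm_command(
  motion=[
    [10, [0, 0, 0], 0],
    [10, [0, 0, 0], 0],
    [10, [0, 0, 0], 0],
    [10, [0, 0, 0], 0],
    [10, [0, 0, -0.2], 0],
    [10, [0, 0, -0.3], 0],
    [10, [0, 0, -0.3], 0],
    [10, [0, 0, 0], 0],
    [10, [0, 0, 0], 0],
  ],
)

```text
time_s: 23.55
tool_pos: [0.5551, -0.2533, 0.0515]
eef_rot: [0.0, 1.0, 0.031, 0.001]
contact_force: [-0.2, 0.4, -5.0]
grip_width: 0.0143
```

Bar held. I'll lift, then rotate it a quarter turn at height.

>>> arm_command(
  motion=[
    [10, [0, 0, -0.3], 0],
    [10, [0, 0, -0.6], 0],
    [10, [0, 0, -0.8], 0],
    [10, [0, 0, -0.8], 0],
    [10, [0, 0, -0.8], 0],
    [10, [0, 0, -0.7], 0],
    [10, [0, 0, -0.4], 0],
    [10, [0, 0, -0.2], 0],
    [10, [0, 0, 0], -0.2],
    [10, [0, 0, 0], -0.4],
    [10, [0, 0, 0], -0.6],
    [10, [0, 0, 0], -0.8],
  ],
)

```text
time_s: 24.55
tool_pos: [0.5537, -0.2526, 0.1643]
eef_rot: [-0.001, 0.991, 0.133, -0.001]
contact_force: [0.3, 0.4, -5.2]
grip_width: 0.0139
```

>>> arm_command(
  motion=[
    [10, [0, 0, 0], -0.8],
    [10, [0, 0, 0], -0.8],
    [10, [0, 0, 0], -0.8],
    [10, [0, 0, 0], -0.8],
    [10, [0, 0, 0], -0.8],
    [10, [0, 0, 0], -0.8],
    [10, [0, 0, 0], -0.8],
    [10, [0, 0, 0], -0.8],
    [10, [0, 0, 0], -0.8],
    [10, [0, 0, 0], -0.8],
    [10, [0, 0, 0], -0.8],
    [10, [0, 0, 0], -0.8],
  ],
)

```text
time_s: 25.55
tool_pos: [0.5536, -0.2527, 0.1641]
eef_rot: [-0.001, 0.818, 0.576, -0.001]
contact_force: [0.3, 0.3, -5.2]
grip_width: 0.0143
```

>>> arm_command(
  motion=[
    [10, [0, 0, 0], -0.8],
    [10, [0, 0, 0], -0.8],
    [10, [0, 0, 0], -0.8],
    [10, [0, 0, 0], -0.6],
    [10, [0, 0, 0], -0.4],
    [10, [0, 0, 0], -0.2],
    [10, [0, 0, 0], 0],
    [10, [0, 0, 0], 0],
  ],
)

```text
time_s: 26.22
tool_pos: [0.5543, -0.2529, 0.1652]
eef_rot: [-0.001, 0.703, 0.711, -0.0]
contact_force: [-0.3, -0.5, -4.9]
grip_width: 0.0141
```

```bash
python3 - <<'E'
from h import *
plan(*cw(0,0),.14,CY+np.pi/2)
wristlook('w12',.1,.17,r=.2)
E
```

```text
pos [ 0.5543 -0.2529  0.1652] yaw 1.581 tilt z [-0.001  0.001 -1.   ] w 0.0141 t 26.2
twist units -0.18 then shift units [15.    0.51  1.01]
n 19376 z [0.1424 0.1437 0.1696] rect mm ((554.4107055664062, -226.31817626953125), (41.37860870361328, 166.6154022216797), 0.7597962617874146)
```

View pics/w12.png

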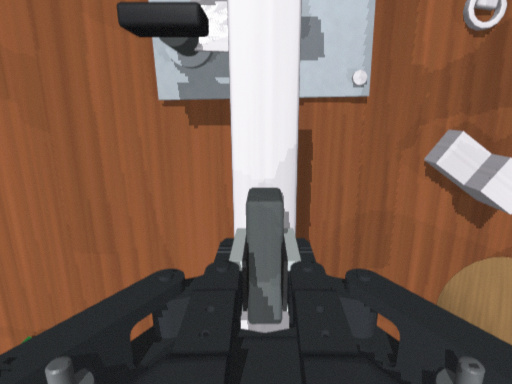

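>>> arm_command(
  motion=[
    [10, [0.2, 0, 0], -0.1],
    [10, [0.5, 0, 0], -0.08],
    [10, [0.8, 0, 0], 0],
    [10, [0.9, 0.05, 0], 0],
    [10, [0.9, 0.05, 0], 0],
    [10, [0.9, 0.05, 0], 0],
    [10, [0.9, 0.05, 0], 0],
    [10, [0.9, 0.05, 0], 0],
    [10, [0.9, 0.05, 0], 0],
    [10, [0.9, 0.05, 0], 0],
    [10, [0.9, 0.05, 0], 0],
    [10, [0.9, 0.05, 0], 0],
  ],
)

```text
time_s: 27.27
tool_pos: [0.5587, -0.0101, 0.1663]
eef_rot: [-0.0, 0.696, 0.718, 0.0]
contact_force: [0.6, 0.3, -4.9]
grip_width: 0.0141
```

>>> arm_command(
  motion=[
    [10, [0.9, 0.05, 0], 0],
    [10, [0.9, 0.05, 0], 0],
    [10, [0.9, 0, 0], 0],
    [10, [0.9, 0, 0], 0],
    [10, [0.8, 0, 0], 0],
    [10, [0.6, 0, 0], 0],
    [10, [0.3, 0, 0], 0],
    [10, [0.1, 0, 0], 0],
    [10, [0, 0, 0], 0],
    [10, [0, 0, 0], 0],
    [10, [0, 0, 0], 0],
  ],
)

```text
time_s: 28.18
tool_pos: [0.558, 0.1205, 0.1659]
eef_rot: [0.0, 0.698, 0.717, -0.001]
contact_force: [-0.4, -0.1, -5.3]
grip_width: 0.0142
```

```bash
python3 - <<'E'
from h import *
plan(*cw(0,0),.10,CY+np.pi/2)
p,d,C,m,K,T=wristlook('w13',.125,.15,r=.25)
# bar in wrist view + both saddles top view
p,d=imaging.read_camera('top');cv2.imwrite('pics/t13.png',cv2.resize(p[100:240,120:320][:,:,::-1],None,fx=4,fy=4))
K,T=cam('top');C=cloud(d,K,T)
for i in(1,-1):
  c=cw(0,i*120);q=(C[...,2]>.125)&(C[...,2]<.16)&(abs(C[...,1]-c[1])<.05)&(abs(C[...,0]-c[0])<.04)
  s=C[q];print(i,len(s),s.mean(0) if len(s) else 0, c, s[:,1].min(),s[:,1].max())
p,d=imaging.read_camera('side');cv2.imwrite('pics/s13.png',cv2.resize(p[:,:,::-1],(800,600)))
E
```

```text
pos [0.558  0.1205 0.1659] yaw 1.598 tilt z [-0.    -0.001 -1.   ] w 0.0142 t 28.2
twist units -0.01 then shift units [ 0.07 -0.06  2.64]
n 14611 z [0.1428 0.144  0.1451] rect mm ((557.5502319335938, 146.9925537109375), (32.19077682495117, 166.6336669921875), 1.4887274503707886)
1 347 [0.55325354 0.22836335 0.14298301] [0.55311645 0.24215229] 0.1922990330439651 0.26355853174623184
-1 266 [0.56036877 0.00534882 0.14377808] [0.55988355 0.00224771] -0.02311937022536437 0.04282706349987195
```

View pics/w13.png

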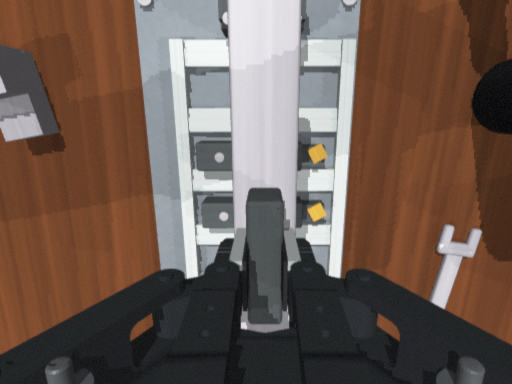

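View pics/s13.png

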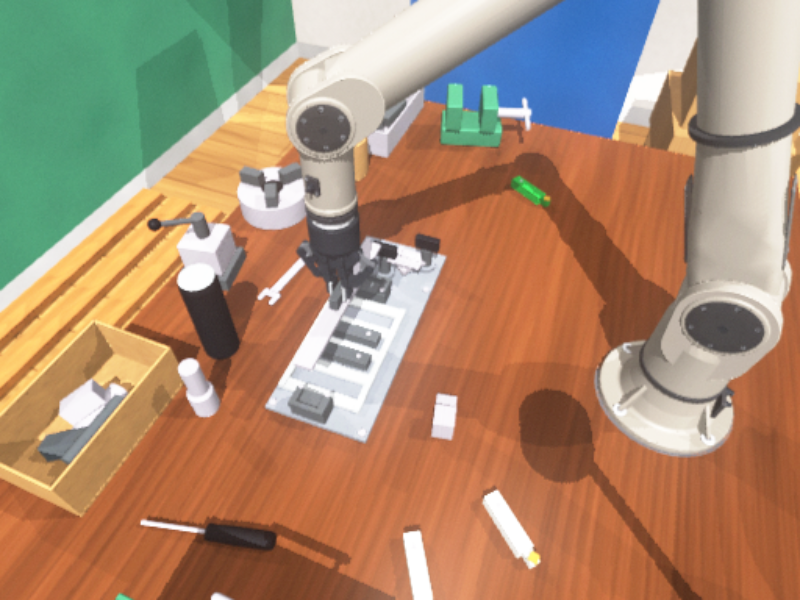

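```bash
python3 - <<'E'
from h import *
K,T=cam('side')
s=800/512
for q in ([.558,.1205,.166],[.553,.265,.14],[.562,-.024,.14],[.553,.265,.0]): print(q,proj(q,K,T)*s)
st=sensors.observe();print(st['time_s'],st['tool_pos'],st['grip_width'],st['contact_force'])
p,d=imaging.read_camera('side');cv2.imwrite('pics/s14.png',cv2.resize(p[:,:,::-1],(800,600)))
p,d=imaging.read_camera('top');cv2.imwrite('pics/t14.png',cv2.resize(p[:,:,::-1],(800,600)))
E
```

```text
[0.558, 0.1205, 0.166] [339.66840324 288.26337481]
[0.553, 0.265, 0.14] [302.46600067 366.0258391 ]
[0.562, -0.024, 0.14] [372.55236003 243.58774289]
[0.553, 0.265, 0.0] [312.04521834 412.5416111 ]
28.3333 [0.55801918 0.12103988 0.16594709] 0.01400605638845185 [ 0.46711765  0.55029398 -4.81573918]
```

View pics/s14.png

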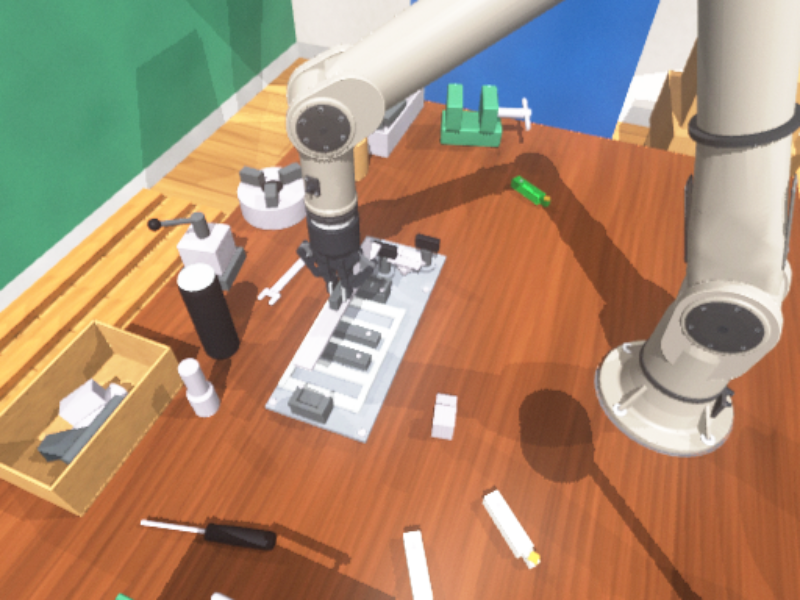

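View pics/t14.png

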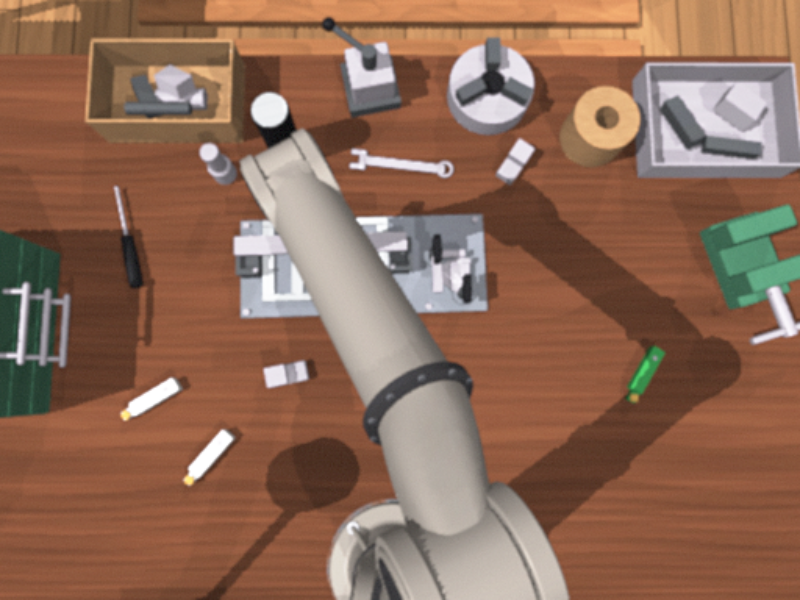

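The bar is level, its centre is at the TCP, and it is parallel to the carrier (yaw 1.598 against 1.599). I'll lower it to just above the lugs.

>>> arm_command(
  motion=[
    [10, [0.04, -0.04, 0.3], 0],
    [10, [0.03, -0.02, 0.6], 0],
    [10, [0, 0, 0.8], 0],
    [10, [0, 0, 0.7], 0],
    [10, [0, 0, 0.4], 0],
    [10, [0, 0, 0.25], 0],
    [10, [0, 0, 0.1], 0],
    [10, [0, 0, 0], 0],
    [10, [0, 0, 0], 0],
    [10, [0, 0, 0], 0],
  ],
)

```text
time_s: 29.27
tool_pos: [0.5572, 0.1243, 0.0883]
eef_rot: [0.001, 0.697, 0.717, 0.001]
contact_force: [0.3, 0.4, -5.0]
grip_width: 0.0141
```

```bash
python3 - <<'E'
from h import *
plan(*cw(0,0),.07,CY+np.pi/2)
p,d,C,m,K,T=wristlook('w15',.055,.07,r=.25)
p,d=imaging.read_camera('top');a=cv2.resize(p[140:190,140:190][:,:,::-1],(400,400),interpolation=cv2.INTER_CUBIC);b=cv2.resize(p[140:190,230:280][:,:,::-1],(400,400),interpolation=cv2.INTER_CUBIC)
cv2.imwrite('pics/t15.png',np.hstack([a,b]))
E
```

```text
pos [0.5572 0.1243 0.0883] yaw 1.6 tilt z [ 0.002  0.    -1.   ] w 0.0141 t 29.3
twist units 0.01 then shift units [-0.08 -0.03  0.73]
n 14567 z [0.0654 0.0665 0.0676] rect mm ((556.7349243164062, 150.94786071777344), (32.213584899902344, 166.55323791503906), 1.7359696626663208)
```

View pics/w15.png

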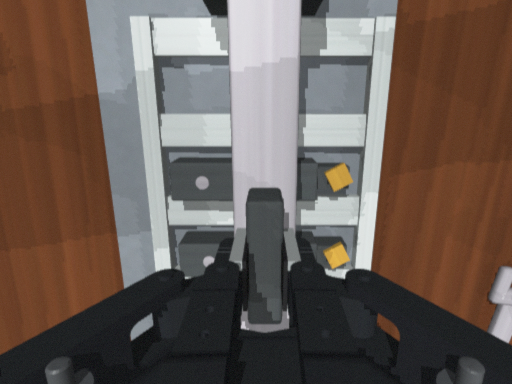

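View pics/t15.png

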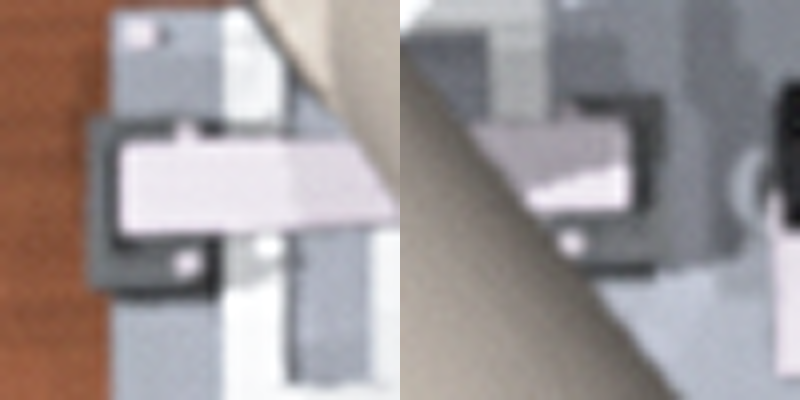

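The bar sits inside both lug frames (left saddle (180,190), right saddle (600,170) in the crop). I'll lower gently.

>>> arm_command(
  motion=[
    [10, [-0.06, -0.02, 0.15], 0],
    [10, [0, 0, 0.2], 0],
    [10, [0, 0, 0.15], 0],
    [10, [0, 0, 0.1], 0],
    [10, [0, 0, 0.05], 0],
    [10, [0, 0, 0], 0],
    [10, [0, 0, 0], 0],
    [10, [0, 0, 0], 0],
  ],
)

```text
time_s: 30.03
tool_pos: [0.556, 0.1225, 0.0711]
eef_rot: [0.0, 0.697, 0.717, 0.0]
contact_force: [-1.1, 0.1, -4.8]
grip_width: 0.0142
```

>>> arm_command(
  motion=[
    [10, [0, 0, 0.05], 0],
    [10, [0, 0, 0], 0],
    [10, [0, 0, 0], 0],
  ],
)

```text
time_s: 30.28
tool_pos: [0.5558, 0.1224, 0.0698]
eef_rot: [0.0, 0.697, 0.717, -0.0]
contact_force: [-0.3, 0.2, -4.7]
grip_width: 0.014
```

>>> arm_command(
  motion=[
    [10, [0, 0, 0.05], 0],
    [10, [0, 0, 0.03], 0],
    [10, [0, 0, 0], 0],
    [10, [0, 0, 0], 0],
  ],
)

```text
time_s: 30.62
tool_pos: [0.556, 0.1224, 0.0696]
eef_rot: [0.0, 0.697, 0.717, -0.0]
contact_force: [-4.5, -1.6, 9.2]
grip_width: 0.0142
```

Seated contact at the expected height. Releasing and checking.

>>> arm_command(
  motion=[
    [40, [0, 0, 0], 0],
    [40, [0, 0, 0], 0],
    [40, [0, 0, 0], 0],
    [40, [0, 0, 0], 0],
    [40, [0, 0, -0.2], 0],
    [40, [0, 0, -0.6], 0],
    [40, [0, 0, -0.8], 0],
    [60, [0, 0, -0.8], 0],
    [60, [0, 0, -0.8], 0],
    [60, [0, 0, -0.5], 0],
    [60, [0, 0, 0], 0],
    [60, [0, 0, 0], 0],
  ],
)

```text
time_s: 31.62
tool_pos: [0.5561, 0.1224, 0.1606]
eef_rot: [0.0, 0.697, 0.717, 0.0]
contact_force: [-0.4, 0.0, -0.7]
grip_width: 0.0603
```

```bash
python3 - <<'E'
from h import *
g=cw(-73,-255);k=cw(0,-205);print('catch',g,'clamp',k)
plan(*g,.16,CY)
p,d,C,m,K,T=wristlook('w16',.044,.055,r=.2)
v=C-[*CC,0];cs,sn=np.cos(CY),np.sin(CY);a=v[...,0]*cs+v[...,1]*sn;b=-v[...,0]*sn+v[...,1]*cs
for lo,hi in((0,.05),(.05,.1),(.1,.14)):
    q=(d>0)&(abs(a)<.014)&(b>lo)&(b<hi)&(C[...,2]>.03);print(lo,np.percentile(C[q][:,2],[10,50,90]).round(4) if q.sum() else None,q.sum())
q=(d>0)&(abs(a)<.03)&(abs(b)<.16)&(C[...,2]>.044)&(C[...,2]<.052);print(cv2.minAreaRect((np.stack([a[q],b[q]],1)*1000).astype(np.float32)))
E
```

```text
catch [ 0.49071907 -0.13475694] clamp [ 0.56228023 -0.08271849]
pos [0.5561 0.1224 0.1606] yaw 1.6 tilt z [ 0.001 -0.    -1.   ] w 0.0603 t 31.6
twist units 15.72 then shift units [-2.9  10.21  0.02]
n 12456 z [0.0466 0.0478 0.0491] rect mm ((556.712890625, 125.65022277832031), (62.03070068359375, 269.6942138671875), 1.6480392217636108)
0 [0.0481 0.2258 0.2391] 9977
0.05 [0.0469 0.0478 0.0487] 2678
0.1 [0.0468 0.0478 0.0487] 2348
((0.210723876953125, 3.4311065673828125), (59.89136505126953, 269.66131591796875), 0.11272202432155609)
```

View pics/w16.png

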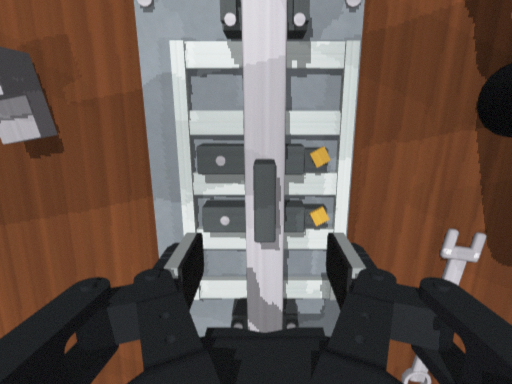

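The bar top reads 47.8 mm along its visible length, so it is seated (38 + 10), and the tools under it are undisturbed. Next is the catch. I'll turn the wrist the other way (yaw ≈ 3.17), so that joint 7 has room for the clockwise turn.

>>> arm_command(
  motion=[
    [85, [0, 0, 0], -0.4],
    [85, [0, 0, 0], -0.8],
    [85, [0, 0, 0], -1],
    [85, [0, 0, 0], -1],
    [85, [0, 0, 0], -1],
    [85, [0, 0, 0], -1],
    [85, [0, 0, 0], -1],
    [85, [0, 0, 0], -1],
    [85, [0, 0, 0], -1],
    [85, [0, 0, 0], -1],
    [85, [0, 0, 0], -1],
    [85, [0, 0, 0], -1],
  ],
)

```text
time_s: 32.67
tool_pos: [0.5548, 0.1221, 0.1585]
eef_rot: [-0.002, 0.207, 0.978, -0.001]
contact_force: [0.4, -0.1, -0.6]
grip_width: 0.0851
```

>>> arm_command(
  motion=[
    [85, [0, 0, 0], -1],
    [85, [0, 0, 0], -1],
    [85, [0, 0, 0], -1],
    [85, [0, 0, 0], -0.9],
    [85, [0, 0, 0], -0.4],
    [85, [0, 0, 0], -0.2],
    [85, [0, 0, 0], 0],
    [85, [0, 0, 0], 0],
  ],
)

```text
time_s: 33.33
tool_pos: [0.5554, 0.1223, 0.1594]
eef_rot: [-0.001, -0.014, 1.0, -0.0]
contact_force: [0.5, -0.5, 0.1]
grip_width: 0.085
```

```bash
python3 - <<'E'
from h import *
plan(*cw(-73,-255),.18,CY+np.pi);print(sensors.observe()['joint_positions'])
E
```

```text
pos [0.5554 0.1223 0.1594] yaw -3.114 tilt z [-0.002 -0.    -1.   ] w 0.085 t 33.3
twist units -0.01 then shift units [  2.87 -10.2   -0.82]
[ 0.41273387  0.47174932 -0.91085676  1.81336308  0.42196452  1.0663946
  0.94270967]
```

>>> arm_command(
  motion=[
    [85, [0.1, -0.4, -0.1], 0],
    [85, [0.25, -0.9, -0.1], 0],
    [85, [0.25, -0.9, -0.1], 0],
    [85, [0.25, -0.9, -0.1], 0],
    [85, [0.25, -0.9, -0.1], 0],
    [85, [0.25, -0.9, -0.1], 0],
    [85, [0.25, -0.9, -0.1], 0],
    [85, [0.25, -0.9, -0.1], 0],
    [85, [0.25, -0.9, 0], 0],
    [85, [0.25, -0.9, 0], 0],
    [85, [0.25, -0.9, 0], 0],
    [85, [0.25, -0.8, 0], 0],
  ],
)

```text
time_s: 34.33
tool_pos: [0.4909, -0.1368, 0.1804]
eef_rot: [-0.0, -0.013, 1.0, -0.001]
contact_force: [-0.0, -0.8, -0.4]
grip_width: 0.0849
```

>>> arm_command(
  motion=[
    [85, [0.02, 0, 0], 0],
    [85, [0, 0, 0], 0],
    [85, [0, 0, 0], 0],
  ],
)

```text
time_s: 34.58
tool_pos: [0.4913, -0.1341, 0.1805]
eef_rot: [0.0, -0.014, 1.0, 0.0]
contact_force: [-0.5, -0.2, 0.6]
grip_width: 0.0845
```

```bash
cat >> h.py <<'E'
def handle(name,c0,r=.045):
    st=sensors.observe();p,d=imaging.read_camera('wrist');K,T=cam('wrist',st);C=cloud(d,K,T)
    cv2.imwrite(f'pics/{name}.png',p[:,:,::-1])
    m=(d>0)&(C[...,2]>.084)&(C[...,2]<.097)&(np.hypot(C[...,0]-c0[0],C[...,1]-c0[1])<r)
    s=C[m];print('handle',len(s),cv2.minAreaRect((s[:,:2]*1000).astype(np.float32)),np.median(s[:,2]),'guess',c0)
E
python3 - <<'E'
from h import *
handle('w17',cw(-73,-255));handle('w17',cw(0,-205))
plan(*cw(-73,-255),.08,CY+np.pi)
E
```

```text
handle 1203 ((489.9009094238281, -134.4793701171875), (49.170616149902344, 13.842801094055176), 1.1962810754776) 0.08954612728771022 guess [ 0.49071907 -0.13475694]
handle 1017 ((561.7141723632812, -82.8538589477539), (49.88887405395508, 14.405731201171875), 1.6997238397598267) 0.08951763921040393 guess [ 0.56228023 -0.08271849]
pos [ 0.4916 -0.1333  0.1805] yaw -3.111 tilt z [ 0.001  0.    -1.   ] w 0.085 t 34.7
twist units 0.02 then shift units [ 0.04 -0.06  4.02]
```

View pics/w17.png

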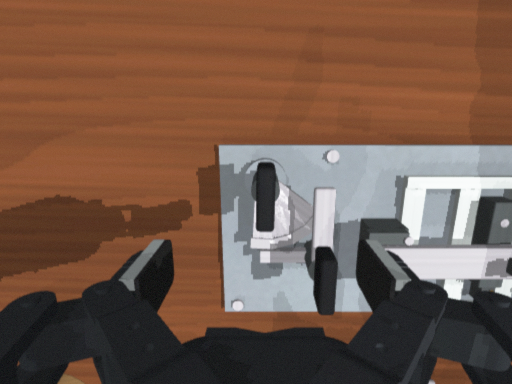

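The wrist view shows the catch handle at (265,197), the clamp handle at (324,280) and the tongue at (324,215). The measured handle centres agree with the model to about 1 mm. I'll grip the catch.

>>> arm_command(
  motion=[
    [36, [0.06, -0.06, 0.2], 0.1],
    [36, [0, 0, 0.4], 0],
    [36, [0, 0, 0.6], 0],
    [36, [0, 0, 0.8], 0],
    [36, [0, 0, 0.8], 0],
    [36, [0, 0, 0.6], 0],
    [36, [0, 0, 0.4], 0],
    [36, [0, 0, 0.2], 0],
    [36, [0, 0, 0], 0],
    [36, [0, 0, 0], 0],
    [36, [0, 0, 0], 0],
  ],
  squeeze=60,
)

```text
time_s: 35.6
tool_pos: [0.4907, -0.136, 0.0811]
eef_rot: [0.001, -0.009, 1.0, -0.0]
contact_force: [0.2, -0.2, 0.0]
grip_width: 0.036
```

```bash
python3 - <<'E'
from h import *
plan(.4902,-.1346,.08,CY+np.pi-.007)
E
```

```text
pos [ 0.4907 -0.136   0.0811] yaw -3.123 tilt z [ 0.002 -0.001 -1.   ] w 0.036 t 35.6
twist units -0.03 then shift units [0.02 0.06 0.04]
```

>>> arm_command(
  motion=[
    [36, [0.02, 0.05, 0], 0],
    [36, [0, 0, 0], 0],
    [8, [0, 0, 0], 0],
    [8, [0, 0, 0], 0],
    [8, [0, 0, 0], 0],
    [8, [0, 0, 0], 0],
    [8, [0, 0, 0], 0],
    [8, [0, 0, 0], 0],
    [8, [0, 0, 0], 0],
  ],
)

```text
time_s: 36.35
tool_pos: [0.4896, -0.1332, 0.0809]
eef_rot: [0.0, -0.009, 1.0, 0.001]
contact_force: [-2.3, 4.0, 6.6]
grip_width: 0.0131
```

>>> arm_command(
  motion=[
    [8, [0, 0, 0], 0.3],
    [8, [0, 0, 0], 0.5],
    [8, [0, 0, 0], 0.7],
    [8, [0, 0, 0], 0.7],
    [8, [0, 0, 0], 0.7],
    [8, [0, 0, 0], 0.7],
  ],
)

```text
time_s: 36.85
tool_pos: [0.4896, -0.1329, 0.0809]
eef_rot: [0.0, 0.171, 0.985, 0.001]
contact_force: [-2.0, 5.1, 4.6]
grip_width: 0.0132
```

```bash
python3 - <<'E'
from h import *
plan(.4902,-.1346,.08,CY+np.pi-.007)
s=sensors.observe();print(s['contact_force'],s['moment'],s['joint_positions'])
E
```

```text
pos [ 0.4896 -0.1329  0.0809] yaw 2.798 tilt z [ 0.     0.001 -1.   ] w 0.0132 t 36.9
twist units -3.65 then shift units [-0.02 -0.07  0.04]
[-1.98385764  5.09597065  4.64245845] [0.89600387 0.35248028 0.14104323] [ 0.79716131  0.43269089 -0.74615199  2.02116102  0.39284679  0.83283579
  1.05459523]
```

The catch is turning freely. Continuing.

>>> arm_command(
  motion=[
    [8, [0, 0, 0], 0.7],
    [8, [0, 0, 0], 0.8],
    [8, [0, 0, 0], 0.9],
    [8, [0, 0, 0], 0.9],
    [8, [0, 0, 0], 0.9],
    [8, [0, 0, 0], 0.9],
    [8, [0, 0, 0], 0.9],
    [8, [0, 0, 0], 0.9],
    [8, [0, 0, 0], 0.9],
    [8, [0, 0, 0], 0.9],
    [8, [0, 0, 0], 0.8],
    [8, [0, 0, 0], 0.4],
  ],
)

```text
time_s: 37.85
tool_pos: [0.4902, -0.1324, 0.0809]
eef_rot: [-0.0, 0.618, 0.786, 0.001]
contact_force: [0.3, 5.1, 4.6]
grip_width: 0.0131
```

```bash
python3 - <<'E'
from h import *
plan(.4902,-.1346,.08,CY+np.pi-1.45)
s=sensors.observe();print(s['contact_force'],s['moment'])
E
```

```text
pos [ 0.4902 -0.1324  0.0809] yaw 1.809 tilt z [ 0.001  0.002 -1.   ] w 0.0131 t 37.9
twist units 0.89 then shift units [-0.09 -0.01  0.04]
[0.3420625  5.05755408 4.64168159] [0.99037269 0.14751955 0.18908192]
```

>>> arm_command(
  motion=[
    [8, [0, 0, 0], 0.4],
    [8, [0, 0, 0], 0.3],
    [8, [0, 0, 0], 0.2],
    [8, [0, 0, 0], 0.15],
    [8, [0, 0, 0], 0],
    [8, [0, 0, 0], 0],
  ],
)

```text
time_s: 38.35
tool_pos: [0.4902, -0.1324, 0.0809]
eef_rot: [0.0, 0.656, 0.755, 0.001]
contact_force: [-1.0, 6.1, 3.4]
grip_width: 0.013
```

```bash
python3 - <<'E'
from h import *
plan(.4902,-.1346,.08,CY+np.pi-1.45)
s=sensors.observe();print(s['contact_force'],s['moment'])
E
```

```text
pos [ 0.4902 -0.1324  0.0809] yaw 1.71 tilt z [ 0.001  0.001 -1.   ] w 0.013 t 38.4
twist units -0.1 then shift units [-0.09 -0.01  0.04]
[-1.00780937  6.09495745  3.448784  ] [1.02130218 0.1108953  0.63396162]
```

The moment rose from 0.19 to 0.63 N m at 1.46 rad, so it is at the stop. I'll press a touch more, then release and check.

>>> arm_command(
  motion=[
    [8, [0, 0, 0], 0.15],
    [8, [0, 0, 0], 0.15],
    [8, [0, 0, 0], 0],
    [8, [0, 0, 0], -0.15],
    [36, [0, 0, 0], 0],
    [36, [0, 0, 0], 0],
    [36, [0, 0, 0], 0],
    [36, [0, 0, -0.3], 0],
    [36, [0, 0, -0.6], 0],
    [36, [0, 0, -0.8], 0],
    [36, [0, 0, -0.8], 0],
    [36, [0, 0, -0.8], 0],
  ],
)

```text
time_s: 39.35
tool_pos: [0.4891, -0.1353, 0.164]
eef_rot: [0.0, 0.664, 0.747, -0.0]
contact_force: [-0.1, -0.5, 0.5]
grip_width: 0.0359
```

>>> arm_command(
  motion=[
    [60, [0, 0, -0.5], 0],
    [85, [0, 0, 0], 0],
    [85, [0, 0, 0], 0],
    [85, [0, 0, 0], 0],
  ],
)

```text
time_s: 39.68
tool_pos: [0.4886, -0.135, 0.1746]
eef_rot: [-0.001, 0.664, 0.748, -0.0]
contact_force: [-0.9, -0.4, 0.5]
grip_width: 0.0821
```

```bash
python3 - <<'E'
from h import *
plan(.5617,-.0828,.18,CY+np.pi)
handle('w18',cw(-73,-255));handle('w18',cw(0,-205))
E
```

```text
pos [ 0.4886 -0.135   0.1746] yaw 1.689 tilt z [-0.001  0.    -1.   ] w 0.0821 t 39.7
twist units -14.81 then shift units [-2.98  2.01 -0.22]
handle 1275 ((490.7007751464844, -133.83755493164062), (13.988115310668945, 49.51408004760742), 8.36814022064209) 0.08955481372092436 guess [ 0.49071907 -0.13475694]
handle 1510 ((561.861328125, -82.4089126586914), (49.87685012817383, 14.07119083404541), 1.5687215328216553) 0.08956115376595561 guess [ 0.56228023 -0.08271849]
```

View pics/w18.png

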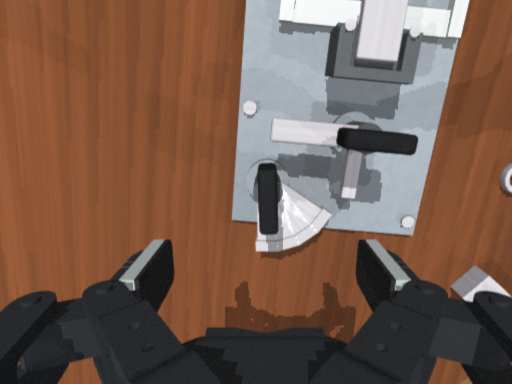

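The catch is at its stop (handle turned 1.453 rad, sector swung clear at (290,220)). Now the clamp, handle at (377,140) px, (0.5618, -0.0825), yaw ≈ CY+π.

>>> arm_command(
  motion=[
    [85, [0, 0, 0], -0.4],
    [85, [0, 0, 0], -0.8],
    [85, [0, 0, 0], -1],
    [85, [0, 0, 0], -1],
    [85, [0, 0, 0], -1],
    [85, [0, 0, 0], -1],
    [85, [0, 0, 0], -1],
    [85, [0, 0, 0], -1],
    [85, [0, 0, 0], -1],
    [85, [0, 0, 0], -1],
    [85, [0, 0, 0], -1],
    [85, [0, 0, 0], -1],
  ],
)

```text
time_s: 40.78
tool_pos: [0.4887, -0.1347, 0.1743]
eef_rot: [-0.001, 0.163, 0.987, 0.0]
contact_force: [0.7, -0.3, 0.6]
grip_width: 0.0852
```

>>> arm_command(
  motion=[
    [85, [0, 0, 0], -1],
    [85, [0, 0, 0], -1],
    [85, [0, 0, 0], -0.8],
    [85, [0, 0, 0], -0.5],
    [85, [0, 0, 0], -0.3],
    [85, [-0.4, 0.3, 0], 0],
    [85, [-0.8, 0.5, 0], 0],
    [85, [-0.8, 0.6, 0], 0],
    [85, [-0.6, 0.4, 0], 0],
    [85, [-0.3, 0.2, 0], 0],
    [85, [0, 0, 0], 0],
    [85, [0, 0, 0], 0],
  ],
)

```text
time_s: 41.78
tool_pos: [0.5596, -0.083, 0.1744]
eef_rot: [-0.001, -0.014, 1.0, -0.0]
contact_force: [-0.4, -0.7, -0.4]
grip_width: 0.0851
```

```bash
python3 - <<'E'
from h import *
plan(.5618,-.0826,.081,CY+np.pi)
handle('w19',cw(0,-205))
E
```

```text
pos [ 0.5596 -0.083   0.1744] yaw -3.113 tilt z [-0.002 -0.    -1.   ] w 0.0851 t 41.8
twist units 0.01 then shift units [-0.09  0.01  3.74]
handle 1238 ((561.5887451171875, -82.58348083496094), (49.35956573486328, 13.539956092834473), 1.335858702659607) 0.08956145589838505 guess [ 0.56228023 -0.08271849]
```

>>> arm_command(
  motion=[
    [36, [-0.09, 0.01, 0.2], 0],
    [36, [0, 0, 0.5], 0],
    [36, [0, 0, 0.7], 0],
    [36, [0, 0, 0.8], 0],
    [36, [0, 0, 0.7], 0],
    [36, [0, 0, 0.5], 0],
    [36, [0, 0, 0.25], 0],
    [36, [0, 0, 0.1], 0],
    [36, [0, 0, 0], 0],
    [36, [0, 0, 0], 0],
    [36, [0, 0, 0], 0],
  ],
)

```text
time_s: 42.75
tool_pos: [0.5635, -0.0825, 0.0825]
eef_rot: [0.001, -0.014, 1.0, -0.0]
contact_force: [0.4, 0.4, -0.3]
grip_width: 0.0362
```

```bash
python3 - <<'E'
from h import *
plan(.5617,-.0826,.081,CY+np.pi)
E
```

```text
pos [ 0.5635 -0.0825  0.0825] yaw -3.113 tilt z [ 0.002 -0.    -1.   ] w 0.0362 t 42.8
twist units -0.0 then shift units [ 0.07 -0.    0.06]
```

>>> arm_command(
  motion=[
    [36, [0.06, 0, 0.05], 0],
    [36, [0, 0, 0], 0],
    [8, [0, 0, 0], 0],
    [8, [0, 0, 0], 0],
    [8, [0, 0, 0], 0],
    [8, [0, 0, 0], 0],
    [8, [0, 0, 0], 0],
    [8, [0, 0, 0], 0],
    [8, [0, 0, 0], 0],
  ],
)

```text
time_s: 43.5
tool_pos: [0.5612, -0.0811, 0.0807]
eef_rot: [0.0, -0.015, 1.0, 0.001]
contact_force: [-2.5, 4.9, 5.4]
grip_width: 0.0127
```

>>> arm_command(
  motion=[
    [8, [0, 0, 0], 0.3],
    [8, [0, 0, 0], 0.5],
    [8, [0, 0, 0], 0.7],
    [8, [0, 0, 0], 0.7],
    [8, [0, 0, 0], 0.7],
    [8, [0, 0, 0], 0.7],
  ],
)

```text
time_s: 44.0
tool_pos: [0.5613, -0.0809, 0.0808]
eef_rot: [-0.0, 0.166, 0.986, 0.001]
contact_force: [-1.8, 4.6, 4.3]
grip_width: 0.0131
```

```bash
python3 - <<'E'
from h import *
plan(.5617,-.0826,.081,CY+np.pi-1.45)
s=sensors.observe();print(s['contact_force'],s['moment'])
E
```

```text
pos [ 0.5613 -0.0809  0.0808] yaw 2.808 tilt z [ 0.     0.001 -1.   ] w 0.0131 t 44.0
twist units 10.88 then shift units [-0.07  0.01 -0.01]
[-1.7885165   4.606369    4.27896472] [0.86040768 0.44531911 0.13502602]
```

The clamp is free and turning.

>>> arm_command(
  motion=[
    [8, [0, 0, 0], 0.7],
    [8, [0, 0, 0], 0.8],
    [8, [0, 0, 0], 0.9],
    [8, [0, 0, 0], 0.9],
    [8, [0, 0, 0], 0.9],
    [8, [0, 0, 0], 0.9],
    [8, [0, 0, 0], 0.9],
    [8, [0, 0, 0], 0.9],
    [8, [0, 0, 0], 0.9],
    [8, [0, 0, 0], 0.9],
    [8, [0, 0, 0], 0.8],
    [8, [0, 0, 0], 0.4],
  ],
)

```text
time_s: 45.0
tool_pos: [0.5617, -0.0804, 0.0808]
eef_rot: [-0.0, 0.614, 0.789, 0.001]
contact_force: [-0.3, 5.2, 3.5]
grip_width: 0.013
```

>>> arm_command(
  motion=[
    [8, [0, 0, 0], 0.4],
    [8, [0, 0, 0], 0.3],
    [8, [0, 0, 0], 0.2],
    [8, [0, 0, 0], 0.1],
    [8, [0, 0, 0], 0],
    [8, [0, 0, 0], 0],
  ],
)

```text
time_s: 45.5
tool_pos: [0.5618, -0.0804, 0.0808]
eef_rot: [-0.0, 0.652, 0.758, 0.001]
contact_force: [-0.6, 6.0, 3.8]
grip_width: 0.0129
```

```bash
python3 - <<'E'
from h import *
plan(.5617,-.0826,.081,CY+np.pi-1.45)
s=sensors.observe();print(s['contact_force'],s['moment'])
E
```

```text
pos [ 0.5618 -0.0804  0.0808] yaw 1.722 tilt z [ 0.001  0.002 -1.   ] w 0.0129 t 45.5
twist units 0.02 then shift units [-0.09 -0.02 -0.01]
[-0.59134503  6.03569534  3.78660925] [ 1.03642295  0.21548257 -0.02374118]
```

>>> arm_command(
  motion=[
    [8, [0, 0, 0], 0.15],
    [8, [0, 0, 0], 0.1],
    [8, [0, 0, 0], 0.1],
    [8, [0, 0, 0], 0],
    [8, [0, 0, 0], 0],
  ],
)

```text
time_s: 45.92
tool_pos: [0.5618, -0.0804, 0.0808]
eef_rot: [0.0, 0.663, 0.749, 0.001]
contact_force: [-0.2, 3.8, 4.0]
grip_width: 0.0129
```

```bash
python3 - <<'E'
from h import *
plan(.5617,-.0826,.081,CY+np.pi-1.45)
s=sensors.observe();print(s['contact_force'],s['moment'])
E
```

```text
pos [ 0.5618 -0.0804  0.0808] yaw 1.692 tilt z [ 0.001  0.001 -1.   ] w 0.0129 t 45.9
twist units -0.28 then shift units [-0.09 -0.02 -0.01]
[-0.21597534  3.77109555  3.95834067] [1.08000734 0.23892805 1.24684544]
```

The moment is up to 1.25 N m, so it is at the stop. Releasing and retreating upwards.

>>> arm_command(
  motion=[
    [8, [0, 0, 0], -0.25],
    [8, [0, 0, 0], 0],
    [36, [0, 0, 0], 0],
    [36, [0, 0, 0], 0],
    [36, [0, 0, 0], 0],
    [36, [0, 0, -0.3], 0],
    [36, [0, 0, -0.6], 0],
    [36, [0, 0, -0.8], 0],
    [36, [0, 0, -0.9], 0],
    [36, [0, 0, -0.9], 0],
    [60, [0, 0, -0.9], 0],
    [60, [0, 0, -0.9], 0],
  ],
)

```text
time_s: 46.92
tool_pos: [0.561, -0.0832, 0.2144]
eef_rot: [0.0, 0.657, 0.754, -0.0]
contact_force: [-0.3, -0.9, 0.0]
grip_width: 0.0588
```

>>> arm_command(
  motion=[
    [85, [-0.5, 0, -0.5], 0],
    [85, [-0.9, 0, -0.2], 0],
    [85, [-0.9, 0, 0], 0],
    [85, [-0.5, 0, 0], 0],
    [85, [-0.2, 0, 0], 0],
    [85, [0, 0, 0], 0],
    [85, [0, 0, 0], 0],
    [85, [0, 0, 0], 0],
  ],
)

```text
time_s: 47.58
tool_pos: [0.5714, -0.1549, 0.23]
eef_rot: [-0.001, 0.655, 0.755, 0.0]
contact_force: [-0.4, 0.3, 0.1]
grip_width: 0.0847
```

```bash
python3 - <<'E'
from h import *
plan(.5617,-.0826,.081,CY+np.pi-1.45)
handle('w20',cw(-73,-255));handle('w20',cw(0,-205))
p,d=imaging.read_camera('top');cv2.imwrite('pics/t20.png',cv2.resize(p[:,:,::-1],(800,600)))
E
```

```text
pos [ 0.5714 -0.1549  0.23  ] yaw 1.712 tilt z [-0.001  0.001 -1.   ] w 0.0847 t 47.6
twist units -0.08 then shift units [2.92 0.04 5.96]
handle 954 ((490.9432678222656, -133.76588439941406), (14.623642921447754, 49.24177932739258), 7.647329330444336) 0.08944305770885946 guess [ 0.49071907 -0.13475694]
handle 996 ((562.011962890625, -82.20484161376953), (13.192730903625488, 49.7738037109375), 8.475522994995117) 0.08951055893146617 guess [ 0.56228023 -0.08271849]
```

View pics/w20.png

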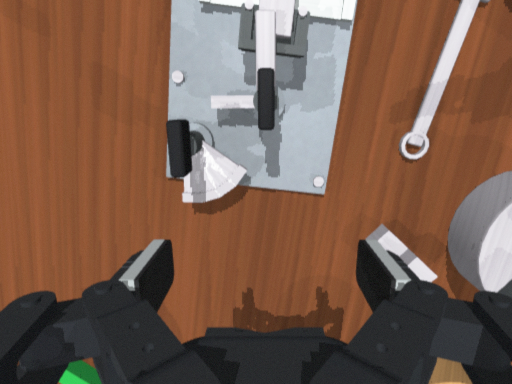

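View pics/t20.png

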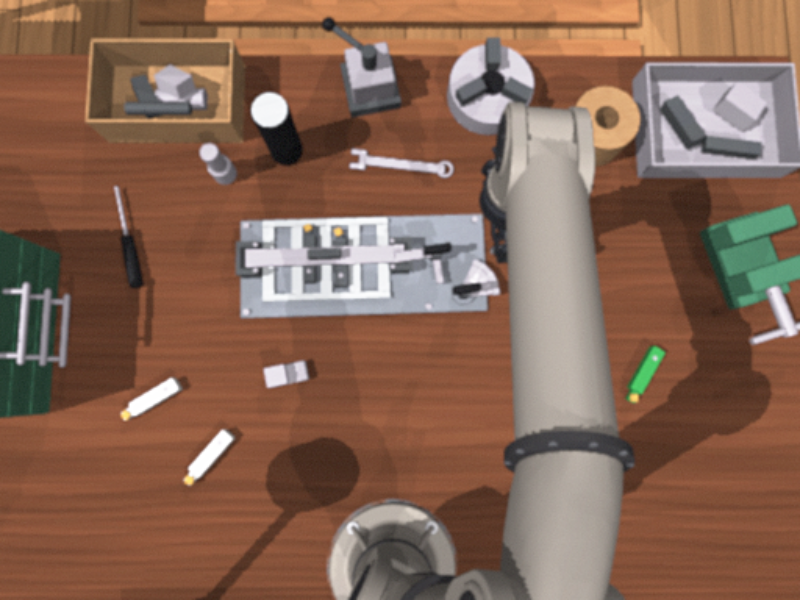

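```bash
python3 - <<'E'
from h import *
p,d=imaging.read_camera('top');K,T=cam('top');C=cloud(d,K,T)
v=C-[*CC,0];cs,sn=np.cos(CY),np.sin(CY);a=(v[...,0]*cs+v[...,1]*sn)*1000;b=(-v[...,0]*sn+v[...,1]*cs)*1000
for y in(-125,-90,-60,60,90,135):
    q=(abs(a)<10)&(abs(b-y)<8)&(d>0);print('bar y',y,np.median(C[q][:,2]).round(4))
q=(abs(a)<20)&(abs(b)<160)&(C[...,2]>.043)&(C[...,2]<.052);print(cv2.minAreaRect(np.stack([a[q],b[q]],1).astype(np.float32)))
for y in(27,-27):
    q=(abs(abs(a)-35)<15)&(abs(b-y)<8)&(d>0);print('tool',y,np.median(C[q][:,2]).round(4),C[q][:,2].std().round(4))
cv2.imwrite('pics/t21.png',cv2.resize(p[130:205,145:325][:,:,::-1],None,fx=4.4,fy=4.4,interpolation=cv2.INTER_CUBIC))
E
```

```text
bar y -125 0.0484
bar y -90 0.0472
bar y -60 0.0465
bar y 60 0.0471
bar y 90 0.047
bar y 135 0.0479
((0.5489177703857422, 0.437591552734375), (318.9833068847656, 39.1763801574707), 89.77102661132812)
tool 27 0.03 0.0089
tool -27 0.031 0.0058
```

View pics/t21.png

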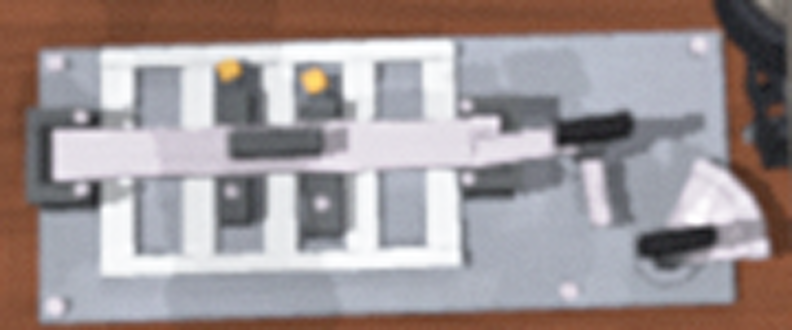

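The left tool's tip (230,70) looks several mm farther out than the right one's (313,80). That could be the knock, so I'll look closer before handing in.

```bash
python3 - <<'E'
from h import *
plan(*cw(0,-20),.28,1.712)
E
```

```text
pos [ 0.5716 -0.1557  0.2303] yaw 1.712 tilt z [-0.  0. -1.] w 0.0851 t 47.8
twist units -0.0 then shift units [10.29  0.88 -1.99]
```

>>> arm_command(
  motion=[
    [85, [0.4, 0, -0.3], 0],
    [85, [0.9, 0.1, -0.3], 0],
    [85, [0.9, 0.1, -0.3], 0],
    [85, [0.9, 0.1, -0.2], 0],
    [85, [0.9, 0.1, 0], 0],
    [85, [0.9, 0.1, 0], 0],
    [85, [0.9, 0.1, 0], 0],
    [85, [0.9, 0.1, 0], 0],
    [85, [0.5, 0, 0], 0],
    [85, [0, 0, 0], 0],
    [85, [0, 0, 0], 0],
    [85, [0, 0, 0], 0],
  ],
)

```text
time_s: 48.78
tool_pos: [0.564, 0.0221, 0.2578]
eef_rot: [0.0, 0.657, 0.754, -0.001]
contact_force: [-0.2, -0.9, -0.9]
grip_width: 0.0849
```

```bash
python3 - <<'E'
from h import *
st=sensors.observe();p,d=imaging.read_camera('wrist');K,T=cam('wrist',st);C=cloud(d,K,T)
cv2.imwrite('pics/w22.png',p[:,:,::-1])
v=C-[*CC,0];cs,sn=np.cos(CY),np.sin(CY);a=(v[...,0]*cs+v[...,1]*sn)*1000;b=(-v[...,0]*sn+v[...,1]*cs)*1000
for y in(27,-27):
    q=(abs(a)<80)&(abs(b-y)<19)&(C[...,2]>.021)&(C[...,2]<.042)&(abs(a)>17)&(d>0)
    print(y,q.sum(),cv2.minAreaRect(np.stack([a[q],b[q]],1).astype(np.float32)))
    for lo,hi in((-60,-45),(-45,-20),(20,35),(35,45),(45,60)):
        w=q&(a>lo)&(a<hi);print(lo,w.sum(),np.percentile(C[w][:,2],[20,50,80]).round(4) if w.sum() else '',a[w].min() if w.sum() else '',a[w].max() if w.sum() else '')
E
```

```text
27 1690 ((10.59307861328125, 29.897186279296875), (24.383859634399414, 110.90084075927734), 89.09574127197266)
-60 0   
-45 625 [0.0309 0.0316 0.0324] -44.960242560002776 -20.02794964720356
20 369 [0.031  0.0317 0.0323] 20.02136647692157 34.98015630329254
35 242 [0.0309 0.0317 0.0323] 35.04417780933069 44.95507469697859
45 230 [0.0274 0.0294 0.0313] 45.142485210813675 59.98059401902229
-27 1400 ((0.858001708984375, -28.211212158203125), (23.942750930786133, 111.120361328125), 89.93627166748047)
-60 198 [0.0309 0.0317 0.0323] -54.6924165605519 -45.03132740146215
-45 518 [0.0311 0.0318 0.0326] -44.99869154889292 -20.0282614784983
20 306 [0.0311 0.0318 0.0326] 20.010467096974928 34.99261029273786
35 122 [0.0275 0.0284 0.0308] 35.00651116498165 44.905512178002944
45 130 [0.0302 0.0312 0.0318] 45.162627218995596 56.42029369738221
```

View pics/w22.png

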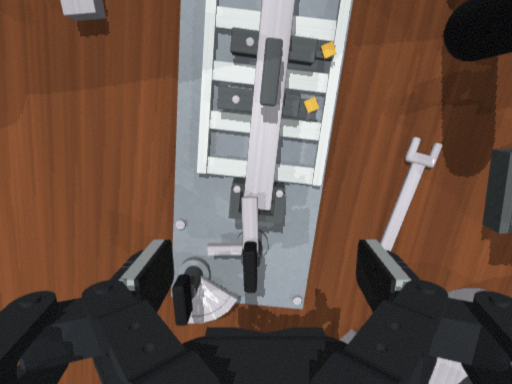

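The wrist view confirms it: the left tool (tip (328,49)) has been slid about 11 mm along its lane and now lies against the far end strip. It is still flat, with its top at 31.7 mm at both ends, inside its own lane (y 29.9 against 27, yaw within 1 degree) and under the bar. The other tool is unchanged. The job still holds as asked, and reaching in under the locked bar could disturb it, so I'll leave it. Bystanders are at the same pixels as at the start. Handing in.

```bash
python3 - <<'E'
from h import *
s=sensors.observe();print(s['time_s'],s['contact_force'],s['tool_pos'])
print(env.sign_off())
E
```

```text
48.8333 [0.09120873 0.1374032  0.63304458] [0.56403671 0.02182227 0.25773269]
the job is handed in; nothing more can be done
None
```

I loaded and locked the carrier and handed it in at 48.8 s, with the gripper clear of everything. No verdict was reported.

- **Tools:** Only two dark tools were on the bench. They lie flat in the lanes at y = +27 and -27 mm, cutting ends away from the robot, tops at 32 mm.
- **Bar:** It went in after the tools and sits in both saddles. Its top reads 46.5 to 48.4 mm from the top camera, against 48 mm nominal.
- **Catch:** I turned it first, to its stop at about 1.45 rad.
- **Clamp:** I turned it second, also to about 1.45 rad, and the tongue lies over the end of the bar.
- **Bystanders and look-alikes:** They show at the same places as at the start. I compared these by eye in the top picture and did not measure them.

**What did not match:** After the bar was on, the tool in the +27 lane slid about 11 mm along its lane, probably the announced knock. Its tip now lies against the far end strip. It is still flat, straight to within 1 degree, inside its lane and under the bar, so I left it there rather than reach in under the locked bar.

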